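# Clamp a lens barrel in the V-block fixture

### The arm

A 6-joint arm with a two-finger parallel gripper is mounted at the origin on a cart in front of the work surface, level with it; the furniture and walls round the work are solid. World frame = base frame: x ahead of the robot, y to its left, z up, the work surface at z = 0. Lengths are in m, angles in rad, forces in N, time in s.
With the tool pointing down it reaches from about 0.375 to 0.9 m from the base axis. Payload 3.1 kg.
Tool frame: the origin (TCP) lies on the centre line of the jaws, within the pads' length; the fingertips stand 25 mm ahead of it and the grasp point (between the pads) lies 6 mm ahead of it (manip.tips_ahead is the distance from the TCP to the fingertips, in m); z points along the fingers, y is the direction in which the jaws open and shut (so a half turn about z gives the same grasp; the last joint's range is limited). The gripper opens to 85 mm and grips with 20 to 120 N. Pads are 22 mm wide; open, the fingers measure 114 mm over their backs; the gripper's body (76 mm by 85 mm) begins 54 mm behind the grasp point. The pads swing forward as they close: fully open they stand 13 mm farther back than shut.
Start: joints at [1.139, 0.527, 1.433, -0, 1.181, -0.178], TCP at [0.156, 0.605, 0.256] pointing down, gripper open.
Joint ranges: [-3.08, 3.08], [-0.75, 2.2], [0.22, 2.44], [-1.43, 4.57], [0, 2.65], [-2.85, 2.85]. Speed limits (rad/s): [2.79, 2.79, 3.14, 3.14, 3.14, 3.14].

### API

Orientations are given as a unit quaternion [x, y, z, w].
In Python, from station import manip gives the robot as it stands.
- The arm moves only by the tool play_rows, never from a script. Its argument "steps" is a list that holds one entry, the list of rows, each a list of 6 numbers: the shift along the tool's x, y, z in m, then the turn, a rotation vector about the tool's x, y, z in degrees. In form: [[[x, y, z, rx, ry, rz], ...]]. A call has 1 to 10 rows; each row shifts and turns the commanded pose from where the row before left it, along the tool's axes as they then stand; what a row does not reach is not made up. A row lasts 1/8 s, in which the tool goes at most 62.5 mm and 10.7 degrees, less where a joint would pass 70% of its speed; a pose out of reach is approached as far as the arm can. A call is refused whole if a number of a shift passes 0.0625 or a number of a turn 10.7, either way. A call with a gripper value outside its range is refused whole. "fingers" is the opening, from 0 (shut) to 1 (fully open), set as the call begins (left out, the last holds). The fingers move at their own pace and stop on an object; "squeeze" is the grip in N (left out, the last holds). Time passes only in rows, so rows that do not move let the fingers close. It gives the time, the measured TCP pose, the force and the opening at its end, in the units of the state.
- manip.sense(): the state, without advancing time (a new reading comes with each control period).
- manip.snapshot(name): name is "side" or "top" or "wrist"; returns a dict with "img" (384x512x3 uint8, red, green, blue), "K" (3x3 intrinsics, pixels), "world_from_camera" (4x4, takes a point from camera to world coordinates). Camera axes: x right, y down, z forward; pixel columns grow to the right and rows downward; lengths in m; the calibration is good to about 2 mm. A picture is of the moment at which its call begins. There is no depth.
- manip.sign_off(): hands the job in, once; it reports no verdict.
Trained networks look in a picture, given as the dict that the camera call returned (one of the last four; its "shot" number tells which), for a name from the list of things; names that differ only in an ending like _2 or _b are one class to them, and where a whole thing is asked for, a point or a joint stands for the part that bears it (a point fixed in the world has none). Each returns a list of dicts, best first, with "score" (0 to 1); they miss things now and then, are a little off and sometimes report something else, mostly with a low value. They report only what shows in the picture. A call takes as long as a camera call. They do not tell look-alikes from the thing itself.
- manip.regions_of(label, picture): "pixels" (384x512 bool, what is visible of it) and "rect" ([left, top, right, bottom] in pixels, round what is visible of it).
- manip.pinpoint(label, picture): "point" ([column, row] in pixels: a listed point, or the origin of a listed thing).
The state is a dict: "t": time; "q": joint angles; "qd": joint speeds; "tau": joint torques, N m; "tcp_pos": TCP position; "tool_rot": TCP orientation; "force": force on the tool from outside, world axes, zero at the start; "ft_torque": the same for the moment, N m; "finger_gap": opening from 0.0 (shut) to 1.0 (fully open).
Only numpy, scipy, OpenCV 4.12 (cv2) and the standard library are available. Lean on these libraries where they do the work, as an engineer would, in place of code of your own. Each camera call takes 0.05 s, during which the arm holds its last target.

### The job

Take the lens barrel off its rest and lay it in the two V-blocks of the clamping fixture, then slide it along them toward the end stop until it gently presses the sprung plunger in a little - feel for it, the plunger is delicate and must not be driven hard in. Leave the barrel lying there, then swing the clamp strap fully round over it to its stop, so that the strap's roller rides up and holds the barrel down. Do not disturb the jar, screwdriver and cutters nearby.

Things in the scene. Friction and masses are not known exactly. Their poses are not given: they have to be found in the camera images.
- barrel: the lens barrel: a plain aluminium tube, solid for contact, 30 mm diameter, 160 mm long, with dark rings at both ends, 0.28 to 0.49 kg. Origin on its axis at mid length; its x axis runs along it. Both ends are alike. It may roll about x.
- rest: the low grey plastic rest (110 x 36 x 23 mm) fixed to the desk, on which the barrel lies at the start, within 10 mm of centred, axis along the rest's x, the barrel's axis 35 mm over the desk. Origin: centre of the underside.
- fixture: clamping fixture fixed to the desk, z up; origin on the desk under the seat, x along the seated barrel. Base plate 12 mm thick, x -140 to +75, y -38 to +66 mm. Two dark 90-degree V-blocks 55 mm high, 58 wide in y, 16 long, centred at x = -52 and +52 mm; V mouth 38 mm wide. Between them (x -44 to +44 mm) fingers have room above the plate. End stop at the -x end.
- end_stop: bracket 18 x 40 x 66 mm at fixture x = -124 mm; origin: centre of its underside, 12 mm over the desk. In it at seat height a brass sleeve carries a sprung 10 mm steel pin pointing to fixture +x. The sleeve's setting is not measured: a barrel touching the pin has its centre anywhere from fixture x = -12 to +12 mm. The damped pin gives 6 mm: 1 N at first touch, 1.6 N more per mm; over 7 N harms it.
- strap (a joint): strap angle on its vertical post, rad: at 0 it points to fixture +x, beside the barrel; grows clockwise from above to 1.6 at its stop, across the barrel, pointing to fixture -y. Stays where left. Sprung downward: its white 14 mm roller stands 3 to 4 mm below a seated barrel's top, meets its side at about 0.5 rad and rides up when pushed on (5 to 10 N), then presses with about 7 N.
- strap_knob (a point): top centre of the strap's upright black knob: a pin of 12 mm diameter, its grip 36 mm high (91 to 127 mm over the desk while the strap is down), 62 mm from the pivot axis. The strap's top face is at 87 mm.
- flux_jar: bystander: small jar with amber body and white cap, 43 mm wide, 38 mm high. Origin: centre of the underside.
- driver_red: bystander: red-handled screwdriver lying down, 159 mm long.
- side_cutters: bystander: red-handled side cutters lying down, 112 mm long.
- clamp_head: dark collar 23 mm wide on the strap's vertical pivot post (110 mm high, at fixture x = +52, y = +50 mm); it carries the strap and slides up against the spring. Origin on the post's axis, at desk height while the strap is down; rises 3 to 4 mm when the roller is on the barrel.
- seat (a point): point midway between the V-blocks on the axis of a seated barrel: fixture x = 0, y = 0, 58 mm over the desk (barrel top at 73 mm). A barrel laid with its centre at fixture x = +22 mm lies in both Vs, clear of the plunger.
- solder_station: furniture at the left of the rest, in the way of a low move from the left: black stacked soldering station, about 170 x 150 mm, 200 mm high, with a cable stand in front of it toward the robot. Origin near the centre of its underside. Fixed; pass over it or round it.
Things that resemble listed ones, but are neither listed nor needed, are in the scene too. Leave any orange look-alike of the barrel alone.

How it is judged:
On the way:
1. the barrel lies centred in both V-blocks, let go, and bears on the sprung plunger, while the strap is still swung clear (y of barrel in the frame of fixture between -0.002 and 0.002 m and z of barrel in the frame of fixture between 0.055 and 0.06 m and angle between the x axis of barrel and the x axis of fixture, either way round below 0.03 rad and contact force between barrel and end_stop above 0.4 N and contact force between the fingers and barrel below 0.1 N and value of joint strap below 0.5 rad), for 0.2 s.
At the end, for the whole second after the job is handed in: Barrel at rest, centred in both V-blocks (axis within 2 mm sideways, 55 to 60 mm over the desk, aligned within 0.03 rad), its end bearing on the plunger with over 0.4 N; strap swung to at least 1.45 rad and holding the barrel down with over 3 N (y of barrel in the frame of fixture between -0.002 and 0.002 m and z of barrel in the frame of fixture between 0.055 and 0.06 m and angle between the x axis of barrel and the x axis of fixture, either way round below 0.03 rad and contact force between barrel and end_stop above 0.4 N and value of joint strap above 1.45 rad and contact force between clamp_head and barrel above 3 N and linear speed of barrel below 0.01 m/s); the robot touches nothing.
It fails at once if the barrel is driven against the end stop with more than 7 N (contact force between barrel and end_stop above 7 N).
It fails at once if the jar is moved by more than 20 mm (distance of flux_jar from where it was at the start of the episode above 0.02 m).
It fails at once if the screwdriver is moved by more than 20 mm (distance of driver_red from where it was at the start of the episode above 0.02 m).
It fails at once if the cutters are moved by more than 20 mm (distance of side_cutters from where it was at the start of the episode above 0.02 m).
It also fails if it takes over 72 s, if anything falls off the work surface, if the arm or the gripper's body presses on something with over 40 N, if the wrist force passes 120 N, or if a joint passes its speed limit or range.

## Working session

There is one attempt and no reset: what is moved stays moved. The work goes in short steps, Python scripts to look and compute and a tool call to move; the robot and the scene stay as the last step left them, time stands still between calls to the robot, and variables do not carry over. Pictures are saved under pics/ and viewed, and the job is handed in when it is done.

Besides the shell and the picture viewer there is one more tool, called in YAML: its name, and indented under it one key for each argument. play_rows: Moves the arm, as the interface text tells. Its arguments: {"type":"object","properties":{"steps":{"type":"array"},"fingers":{"type":"number"},"squeeze":{"type":"number"}},"required":["steps"]}

```bash
ls; mkdir -p pics; python3 - <<'E'
from station import manip
import cv2,numpy as np
s=manip.sense()
for k in s: print(k,np.round(s[k],4))
for n in ["side","top","wrist"]:
    p=manip.snapshot(n); cv2.imwrite(f"pics/a_{n}.png",p["img"][:,:,::-1])
    print(n,np.round(p["K"],1).tolist(),np.round(p["world_from_camera"],4).tolist())
    for l in ["barrel","rest","fixture","end_stop","strap","strap_knob","flux_jar","driver_red","side_cutters","clamp_head","seat","solder_station"]:
        try: r=manip.pinpoint(l,p)
        except Exception as e: r=[];print(e)
        print(l,[(np.round(x["point"],1).tolist(),round(float(x["score"]),2)) for x in r[:3]])
E
```

```text
pics
t 0.0
q [ 1.1395  0.5285  1.4339  0.      1.1814 -0.1785]
qd [ 0.0003  0.0007 -0.0007  0.0011  0.0015 -0.0001]
tau [-1.00000e-03 -4.42353e+01 -1.78018e+01 -3.00000e-04  8.60000e-03
  0.00000e+00]
tcp_pos [0.156  0.6045 0.2553]
tool_rot [ 1.261e-01  9.920e-01 -1.000e-03 -3.000e-04]
force [-0.2588  0.1596 -0.5256]
ft_torque [ 0.0373 -0.0264 -0.0052]
finger_gap 0.9962
side [[411.0, 0.0, 264.5], [0.0, 411.0, 191.3], [0.0, 0.0, 1.0]] [[0.9456, -0.1474, 0.29, 0.192], [-0.3244, -0.4935, 0.8069, -1.0389], [0.0242, -0.8571, -0.5145, 0.6406], [0.0, 0.0, 0.0, 1.0]]
barrel [([219.1, 294.5], 0.94), ([236.5, 197.2], 0.63)]
rest [([236.1, 207.6], 0.6), ([313.5, 198.5], 0.59)]
fixture [([306.4, 264.6], 0.84)]
end_stop [([314.3, 297.3], 0.95)]
it knows: barrel, clamp_head, driver_red, end_stop, fixture, flux_jar, rest, seat, side_cutters, solder_station, strap_knob
strap []
strap_knob [([286.6, 193.5], 0.67)]
flux_jar [([314.7, 197.8], 0.72), ([307.3, 263.1], 0.7)]
driver_red [([349.4, 243.5], 0.75)]
side_cutters [([228.8, 246.7], 0.63)]
clamp_head []
seat [([308.5, 246.0], 0.74), ([237.5, 205.9
[... 565 characters left out ...]
([287.2, 172.0], 0.6)]
flux_jar [([232.0, 121.9], 0.75)]
driver_red [([311.4, 128.1], 0.85)]
side_cutters [([277.2, 241.9], 0.58), ([311.2, 127.8], 0.5)]
clamp_head [([300.9, 191.9], 0.75)]
seat [([334.5, 176.1], 0.68)]
solder_station []
wrist [[332.4, 0.0, 265.5], [0.0, 332.4, 200.3], [0.0, 0.0, 1.0]] [[0.2488, 0.9342, 0.2557, 0.0909], [0.9686, -0.2402, -0.0647, 0.6217], [0.001, 0.2638, -0.9646, 0.3736], [0.0, 0.0, 0.0, 1.0]]
barrel []
rest []
fixture []
end_stop []
it knows: barrel, clamp_head, driver_red, end_stop, fixture, flux_jar, rest, seat, side_cutters, solder_station, strap_knob
strap []
strap_knob []
flux_jar []
driver_red []
side_cutters []
clamp_head []
seat []
solder_station []
```

View pics/a_side.png

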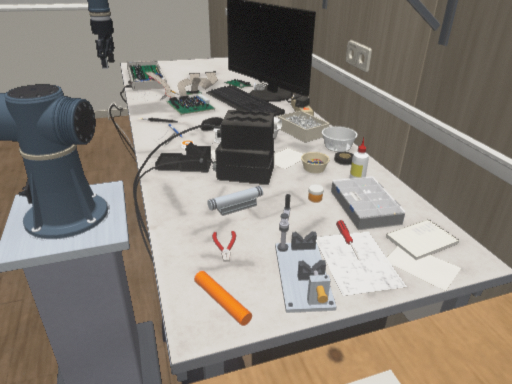

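View pics/a_top.png

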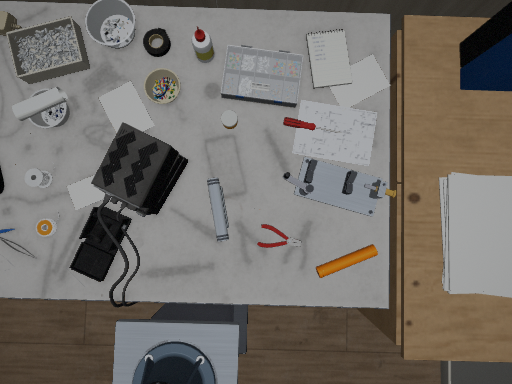

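The side view shows the barrel on its rest at about (236,200), with the orange decoy at (222,297). The fixture is at about (305,270). I'll zoom in on the fixture and compute positions.

```bash
cat > h.py <<'E'
import numpy as np,cv2
from station import manip
from scipy.spatial.transform import Rotation as R
def ray(p,uv):
    T=p["world_from_camera"];K=p["K"]
    d=T[:3,:3]@np.linalg.solve(K,np.array([uv[0],uv[1],1.0]));return T[:3,3],d
def at(p,uv,z):
    o,d=ray(p,uv);return o+d*(z-o[2])/d[2]
def proj(p,X):
    T=np.linalg.inv(p["world_from_camera"]);c=T[:3,:3]@np.asarray(X,float)+T[:3,3];u=p["K"]@c;return u[:2]/u[2]
def pp(l,p): return [(np.array(x["point"]),float(x["score"])) for x in manip.pinpoint(l,p)]
def crop(p,name,box,f):
    a,b,c,d=box;cv2.imwrite("pics/"+name,cv2.resize(p["img"][b:d,a:c,::-1],None,fx=f,fy=f,interpolation=cv2.INTER_CUBIC))
E
python3 - <<'E'
from h import *
p=manip.snapshot("top");crop(p,"b_top.png",(190,100,400,260),3.8)
s=manip.snapshot("side");crop(s,"b_side.png",(200,160,380,310),4)
for l,z in [("barrel",.035),("rest",0),("fixture",0),("end_stop",.012),("strap_knob",.127),("flux_jar",0),("driver_red",.01),("side_cutters",.005),("clamp_head",0.0),("seat",.058)]:
    print(l,[(n,np.round(at(q,u,z),3).tolist(),round(sc,2)) for n,q in(("top",p),("side",s)) for u,sc in pp(l,q)[:2]])
for l in ["barrel","rest"]:
  for r in manip.regions_of(l,p): print(l,r["score"],r["rect"], r["pixels"].sum(), cv2.minAreaRect(np.argwhere(r["pixels"])[:,::-1].astype(np.float32)))
E
```

```text
barrel [('top', [0.45, -0.086, 0.035], 0.86), ('top', [0.326, -0.42, 0.035], 0.75), ('side', [0.319, -0.444, 0.035], 0.8), ('side', [0.453, -0.092, 0.035], 0.71)]
rest [('top', [0.451, -0.098, 0.0], 0.53), ('side', [0.446, -0.096, 0.0], 0.66)]
fixture [('top', [0.536, -0.373, 0.0], 0.87), ('side', [0.509, -0.484, 0.0], 0.36)]
end_stop [('top', [0.503, -0.507, 0.012], 0.74), ('top', [0.54, -0.274, 0.012], 0.39), ('side', [0.659, -0.356, 0.012], 0.75), ('side', [0.51, -0.494, 0.012], 0.68)]
strap_knob [('top', [0.534, -0.26, 0.127], 0.45), ('side', [0.544, -0.25, 0.127], 0.63)]
flux_jar [('top', [0.681, -0.114, 0.0], 0.83), ('side', [0.683, -0.114, 0.0], 0.7)]
driver_red [('top', [0.676, -0.336, 0.01], 0.63), ('top', [0.453, -0.09, 0.01], 0.19), ('side', [0.667, -0.351, 0.01], 0.66)]
side_cutters [('top', [0.368, -0.262, 0.005], 0.66), ('side', [0.38, -0.251, 0.005], 0.58)]
clamp_head [('top', [0.507, -0.323, 0.0], 0.76)]
seat [('top', [0.535, -0.382, 0.058], 0.97), ('side', [0.535, -0.38, 0.058], 0.65)]
barrel 0.9 [314.3, 245.2, 379.0, 280.3] 818 ((346.8965759277344, 260.2413330078125), (13.741456031799316, 64.62197875976562), 68.19859313964844)
barrel 0.87 [205.5, 178.0, 228.1, 241.3] 728 ((217.4101104736328, 209.25924682617188), (63.11116409301758, 11.78075122833252), 80.31121826171875)
rest 0.46 [218.8, 188.4, 228.0, 224.4] 93 ((223.83782958984375, 206.52703857421875), (39.7845573425293, 2.46598482131958), 80.53767395019531)
rest 0.25 [284.1, 172.6, 306.6, 191.7] 166 ((294.1538391113281, 180.7692413330078), (25.51620864868164, 7.211102485656738), 33.6900634765625)
```

View pics/b_top.png

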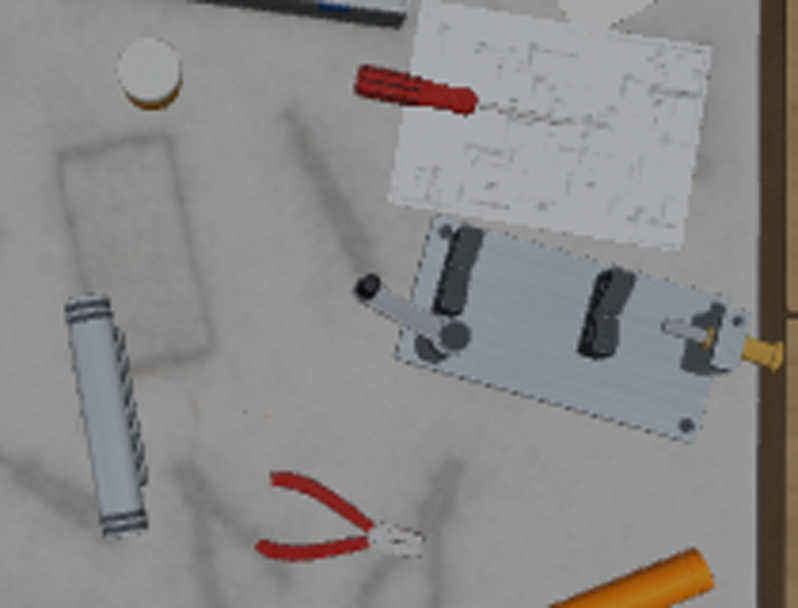

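View pics/b_side.png

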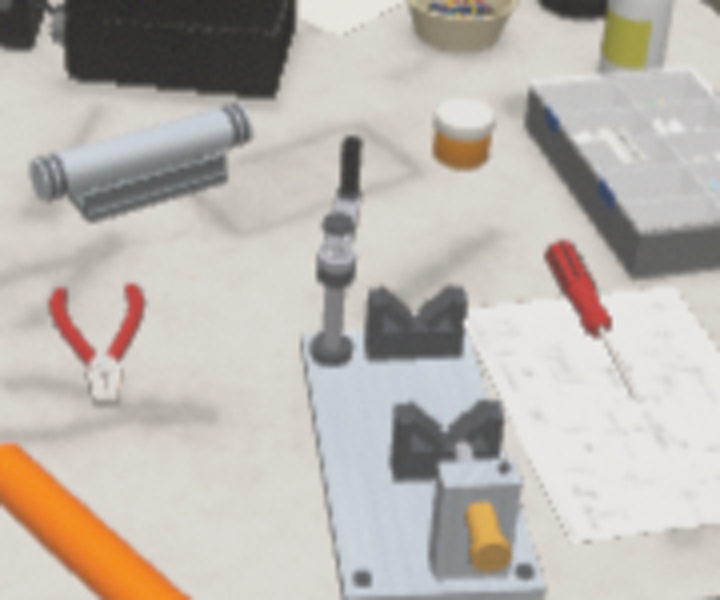

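```bash
cat >> h.py <<'E'
def plan(wps,yaw_end=None,turn_rows=None,v=0.05,level=True,s=None):
    """wps: world points list; yaw of tool x (deg) changes evenly over all rows."""
    s=s or manip.sense();P=np.array(s["tcp_pos"]);Q=R.from_quat(s["tool_rot"])
    pts=[];cur=P
    for w in wps:
        w=np.array(w,float);n=max(1,int(np.ceil(np.linalg.norm(w-cur)/v-1e-6)))
        pts+= [cur+(w-cur)*(i+1)/n for i in range(n)];cur=w
    xt=Q.as_matrix()[:,0];y0=np.degrees(np.arctan2(xt[1],xt[0]))
    y1=y0 if yaw_end is None else yaw_end
    d=(y1-y0+180)%360-180
    N=len(pts)
    if abs(d)/N>10: 
        k=int(np.ceil(abs(d)/9))-N; pts+= [pts[-1]]*k;N=len(pts)
    rows=[];c=P;C=Q
    for i,p in enumerate(pts):
        y=np.radians(y0+d*(i+1)/N)
        T=R.from_matrix(np.array([[np.cos(y),np.sin(y),0],[np.sin(y),-np.cos(y),0],[0,0,-1]]))
        sh=C.inv().apply(p-c);rv=np.degrees((C.inv()*T).as_rotvec())
        rows.append([round(float(a),4)+0 for a in sh]+[round(float(a),1)+0 for a in rv]);c=p;C=T
    print("yaw0",round(y0,2),"n",N)
    for i in range(0,N,10):print(str([rows[i:i+10]]).replace(" ",""))
E
python3 - <<'E'
from h import *
print(manip.tips_ahead)
plan([[.156,.605,.33],[.33,.33,.34],[.42,.05,.34],[.43,-.1,.33]],9)
E
```

```text
0.025
yaw0 165.52 n 19
[[[0.0001,-0.0001,-0.0368,0.0,0.0,8.2],[0.0001,-0.0001,-0.0368,0.0,0.0,8.2],[-0.0415,-0.0209,-0.0014,0.0,0.0,8.2],[-0.0441,-0.0147,-0.0014,0.0,0.0,8.2],[-0.0457,-0.0083,-0.0014,0.0,0.0,8.2],[-0.0465,-0.0016,-0.0014,0.0,0.0,8.2],[-0.0462,0.005,-0.0014,0.0,0.0,8.2],[-0.045,0.0116,-0.0014,0.0,0.0,8.2],[-0.0429,0.0179,-0.0014,0.0,0.0,8.2],[-0.047,0.0139,0.0,0.0,0.0,8.2]]]
[[[-0.0445,0.0205,0.0,0.0,0.0,8.2],[-0.0411,0.0266,0.0,0.0,0.0,8.2],[-0.0369,0.0323,0.0,0.0,0.0,8.2],[-0.0319,0.0372,0.0,0.0,0.0,8.2],[-0.0262,0.0414,0.0,0.0,0.0,8.2],[-0.0232,0.0296,0.0025,0.0,0.0,8.2],[-0.0187,0.0326,0.0025,0.0,0.0,8.2],[-0.0139,0.0349,0.0025,0.0,0.0,8.2],[-0.0087,0.0366,0.0025,0.0,0.0,8.2]]]
```

play_rows:
  steps:
    - [[0,0,-0.037,0,0,8.2],[0,0,-0.037,0,0,8.2],[-0.0415,-0.0209,-0.0014,0,0,8.2],[-0.0441,-0.0147,-0.0014,0,0,8.2],[-0.0457,-0.0083,-0.0014,0,0,8.2],[-0.0465,-0.0016,-0.0014,0,0,8.2],[-0.0462,0.005,-0.0014,0,0,8.2],[-0.045,0.0116,-0.0014,0,0,8.2],[-0.0429,0.0179,-0.0014,0,0,8.2],[-0.047,0.0139,0,0,0,8.2]]

```text
t: 4.25
tcp_pos: [0.3478, 0.2831, 0.3405]
tool_rot: [0.747, 0.664, 0.001, 0.0]
force: [0.5, -0.5, -0.4]
finger_gap: 0.998
```

play_rows:
  steps:
    - [[-0.0445,0.0205,0,0,0,8.2],[-0.0411,0.0266,0,0,0,8.2],[-0.0369,0.0323,0,0,0,8.2],[-0.0319,0.0372,0,0,0,8.2],[-0.0262,0.0414,0,0,0,8.2],[-0.0232,0.0296,0.0025,0,0,8.2],[-0.0187,0.0326,0.0025,0,0,8.2],[-0.0139,0.0349,0.0025,0,0,8.2],[-0.0087,0.0366,0.0025,0,0,8.2]]

```text
t: 5.38
tcp_pos: [0.435, -0.0997, 0.3302]
tool_rot: [0.997, 0.082, 0.0, 0.0]
force: [0.4, 0.3, 0.4]
finger_gap: 1.001
```

```bash
python3 - <<'E'
from h import *
s=manip.sense();print(s["tcp_pos"],R.from_quat(s["tool_rot"]).as_matrix().round(3).tolist(),s["t"],s["q"])
p=manip.snapshot("wrist");cv2.imwrite("pics/c_w.png",p["img"][:,:,::-1])
for r in manip.regions_of("barrel",p):
  rr=cv2.minAreaRect(np.argwhere(r["pixels"])[:,::-1].astype(np.float32));print(r["score"],rr);b=cv2.boxPoints(rr)
  print(at(p,rr[0],.035),[at(p,x,.035).round(4).tolist() for x in b])
for u,c in pp("barrel",p): print(u,c,at(p,u,.035))
for u,c in pp("rest",p): print("rest",u,c,at(p,u,0))
E
```

```text
[ 0.43496832 -0.09967396  0.33024445] [[0.986, 0.164, 0.001], [0.164, -0.986, -0.0], [0.001, 0.0, -1.0]] 5.375 [-4.76729668e-01  1.87484242e-01  1.75927859e+00  1.43074474e-04
  1.19422349e+00  9.29413152e-01]
0.92 ((264.86639404296875, 153.7542266845703), (132.23550415039062, 25.765140533447266), 87.10873413085938)
[ 0.44783225 -0.09651697  0.035     ] [[0.5206, -0.065, 0.035], [0.527, -0.0947, 0.035], [0.3672, -0.1314, 0.035], [0.3599, -0.0986, 0.035]]
0.61 ((469.54144287109375, 279.5268249511719), (22.768827438354492, 89.67845153808594), 77.90524291992188)
[ 0.32404168 -0.40256872  0.035     ] [[0.3161, -0.3391, 0.035], [0.3628, -0.4478, 0.035], [0.332, -0.4662, 0.035], [0.2839, -0.3557, 0.035]]
[480.4 277.2] 0.94 [ 0.32990406 -0.41611255  0.035     ]
[265.3 157.6] 0.66 [ 0.44321395 -0.0978348   0.035     ]
rest [264.3 150.6] 0.52 [ 0.4474583  -0.09572257  0.        ]
```

View pics/c_w.png

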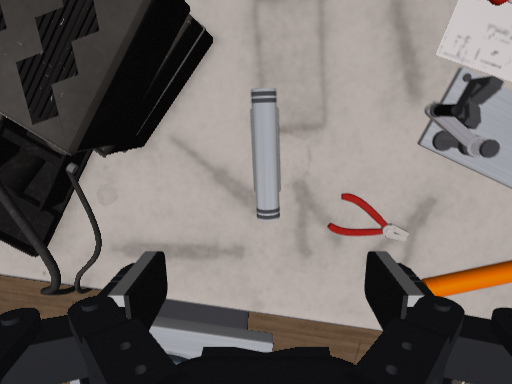

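```bash
python3 - <<'E'
from h import *
def ends(p):
  for r in manip.regions_of("barrel",p):
    pts=np.argwhere(r["pixels"])[:,::-1].astype(np.float32)
    W=np.array([at(p,x,.038)[:2] for x in pts])
    c=W.mean(0); 
    if c[1]<-.25: continue
    rr=cv2.minAreaRect((W*1000).astype(np.float32)); w,v=np.linalg.eigh(np.cov((W-c).T)); a=v[:,1]*np.sign(v[0,1])
    print(r["score"],c,np.degrees(np.arctan2(a[1],a[0])),rr)
for n in ["wrist","top","side"]:
  print(n);ends(manip.snapshot(n))
E
```

```text
wrist
0.72 [ 0.44854348 -0.09642186] 12.137669847217142 ((443.61260986328125, -97.71217346191406), (163.48619079589844, 31.321109771728516), 12.125175476074219)
0.57 [ 0.38237988 -0.245895  ] 77.82076270134307 ((382.2454833984375, -247.41900634765625), (102.95281219482422, 54.41239547729492), 80.00559997558594)
top
0.49 [ 0.49224747 -0.088665  ] 15.66697144953207 ((447.8033447265625, -96.19073486328125), (157.0121612548828, 28.77125358581543), 11.531695365905762)
side
0.8 [ 0.44189881 -0.10148232] 14.081844215988902 ((447.0426025390625, -100.4067153930664), (175.074951171875, 51.2030143737793), 11.791410446166992)
0.39 [ 0.55625459 -0.19819337] 64.25191103451655 ((553.0786743164062, -198.11752319335938), (160.8118438720703, 23.228261947631836), 65.69148254394531)
```

```bash
python3 - <<'E'
from h import *
plan([[.434,-.099,.15],[.434,-.099,.08],[.434,-.099,.052]],12)
E
```

```text
yaw0 9.82 n 7
[[[-0.0003,0.0003,0.0451,0.0,0.0,-0.3],[-0.0003,0.0003,0.0451,0.0,0.0,-0.3],[-0.0003,0.0003,0.0451,0.0,0.0,-0.3],[-0.0003,0.0003,0.0451,0.0,0.0,-0.3],[0.0,0.0,0.035,0.0,0.0,-0.3],[0.0,0.0,0.035,0.0,0.0,-0.3],[0.0,0.0,0.028,0.0,0.0,-0.3]]]
```

play_rows:
  steps:
    - [[-0.0003,0.0003,0.045,0,0,-0.4],[-0.0003,0.0003,0.045,0,0,-0.4],[-0.0003,0.0003,0.045,0,0,-0.4],[-0.0003,0.0003,0.045,0,0,-0.4],[0,0,0.035,0,0,-0.3],[0,0,0.035,0,0,-0.3],[0,0,0.014,0,0,0],[0,0,0.014,0,0,0],[0,0,0,0,0,0]]

```text
t: 7.0
tcp_pos: [0.4341, -0.0997, 0.0519]
tool_rot: [0.995, 0.104, -0.0, -0.0]
force: [0.8, 0.1, -0.1]
finger_gap: 0.999
```

```bash
python3 - <<'E'
from h import *
s=manip.sense();print(s["tcp_pos"],s["force"])
p=manip.snapshot("wrist");cv2.imwrite("pics/d_w.png",p["img"][:,:,::-1])
E
```

```text
[ 0.43413987 -0.09969112  0.05194075] [ 0.79060981  0.07293639 -0.1318443 ]
```

View pics/d_w.png

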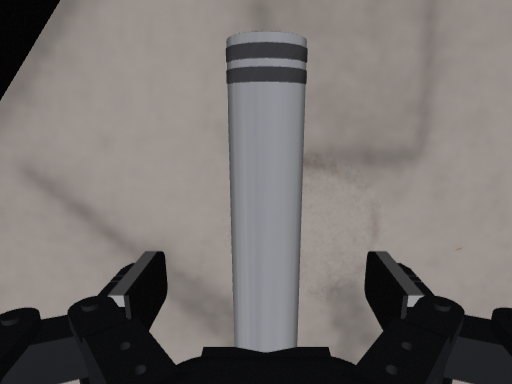

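The barrel (columns 228–305) lies centred between the open jaws and aligned with them. Closing now.

play_rows:
  steps:
    - [[0,0,0,0,0,0],[0,0,0,0,0,0],[0,0,0,0,0,0],[0,0,0,0,0,0],[0,0,0,0,0,0],[0,0,0,0,0,0],[0,0,0,0,0,0],[0,0,0,0,0,0]]
  fingers: 0
  squeeze: 50

```text
t: 8.05
tcp_pos: [0.4342, -0.0998, 0.0527]
tool_rot: [0.995, 0.104, 0.0, 0.0]
force: [0.1, 0.3, 5.3]
finger_gap: 0.33
```

```bash
python3 - <<'E'
from h import *
s=manip.sense();print(s["tcp_pos"],s["force"],s["finger_gap"])
p=manip.snapshot("wrist");cv2.imwrite("pics/e_w.png",p["img"][:,:,::-1])
r=manip.regions_of("barrel",p)[0];print(r["score"],r["rect"])
e=at(p,[266,r["rect"][1]],.048);print(e,np.linalg.norm(e[:2]-s["tcp_pos"][:2]))
e=at(p,[266,r["rect"][1]],.045);print(e,np.linalg.norm(e[:2]-s["tcp_pos"][:2]))
E
```

```text
[ 0.43417259 -0.09980394  0.05269128] [0.07747804 0.34943333 5.2627625 ] 0.3303783787393023
0.58 [227.8, 32.0, 310.8, 351.2]
[ 0.52311483 -0.08102799  0.048     ] 0.09090246896235903
[ 0.52371946 -0.08090268  0.045     ] 0.09151994497364101
```

View pics/e_w.png

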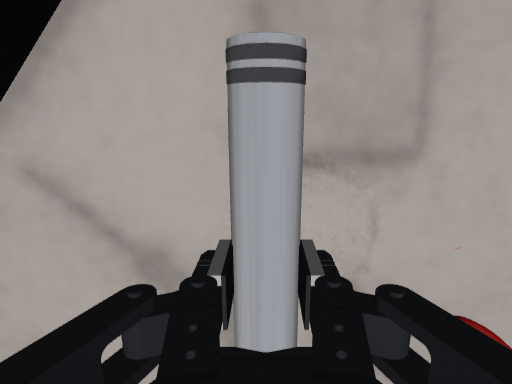

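```bash
python3 - <<'E'
from h import *
plan([[.434,-.1,.25],[.52,-.42,.25]],75)
E
```

```text
yaw0 11.91 n 11
[[[0.0,0.0001,-0.0493,0.0,0.0,-5.7],[-0.0001,0.0,-0.0493,0.0,0.0,-5.7],[-0.0001,0.0,-0.0493,0.0,0.0,-5.7],[-0.0001,0.0,-0.0493,0.0,0.0,-5.7],[-0.016,0.0445,0.0,0.0,0.0,-5.7],[-0.0204,0.0427,0.0,0.0,0.0,-5.7],[-0.0246,0.0405,0.0,0.0,0.0,-5.7],[-0.0285,0.0378,0.0,0.0,0.0,-5.7],[-0.0321,0.0348,0.0,0.0,0.0,-5.7],[-0.0354,0.0314,0.0,0.0,0.0,-5.7]]]
[[[-0.0384,0.0277,0.0,0.0,0.0,-5.7]]]
```

play_rows:
  steps:
    - [[0,0,-0.01,0,0,0],[0,0,-0.02,0,0,0],[0,0,-0.04,0,0,0],[0,0,-0.045,0,0,0],[0,0,-0.045,0,0,0],[0,0,-0.04,0,0,0],[0,0,0,0,0,0]]

```text
t: 9.02
tcp_pos: [0.4351, -0.1003, 0.2548]
tool_rot: [0.995, 0.104, 0.003, 0.002]
force: [0.6, -0.5, -5.2]
finger_gap: 0.325
```

```bash
python3 - <<'E'
from h import *
s=manip.sense();print(s["tcp_pos"],s["force"],s["ft_torque"])
plan([[.52,-.42,.25]],75,v=.04)
E
```

```text
[ 0.43508923 -0.10029022  0.25477464] [ 0.6140272  -0.51939208 -5.17979387] [-0.01844069  0.09356872 -0.02669067]
yaw0 11.93 n 9
[[[0.0019,0.0367,0.0007,0.3,-0.3,-7.0],[-0.0026,0.0367,0.0005,0.0,0.0,-7.0],[-0.0071,0.0361,0.0005,0.0,0.0,-7.0],[-0.0114,0.0349,0.0005,0.0,0.0,-7.0],[-0.0156,0.0333,0.0005,0.0,0.0,-7.0],[-0.0195,0.0311,0.0005,0.0,0.0,-7.0],[-0.0232,0.0285,0.0005,0.0,0.0,-7.0],[-0.0265,0.0255,0.0005,0.0,0.0,-7.0],[-0.0294,0.0221,0.0005,0.0,0.0,-7.0]]]
```

play_rows:
  steps:
    - [[0.0019,0.0367,0.0005,0,0,-7],[-0.0026,0.0367,0.0005,0,0,-7],[-0.0071,0.0361,0.0005,0,0,-7],[-0.0114,0.0349,0.0005,0,0,-7],[-0.0156,0.0333,0.0005,0,0,-7],[-0.0195,0.0311,0.0005,0,0,-7],[-0.0232,0.0285,0.0005,0,0,-7],[-0.0265,0.0255,0.0005,0,0,-7],[-0.0294,0.0221,0.0005,0,0,-7],[0,0,0,0,0,0]]

```text
t: 10.28
tcp_pos: [0.5179, -0.4217, 0.2442]
tool_rot: [0.794, 0.607, -0.0, -0.001]
force: [0.6, 1.3, -3.9]
finger_gap: 0.331
```

```bash
python3 - <<'E'
from h import *
s=manip.sense();print(s["tcp_pos"],s["force"],s["ft_torque"],s["t"])
for n in ["wrist","top","side"]:
  p=manip.snapshot(n);
  if n=="wrist": cv2.imwrite("pics/f_w.png",p["img"][:,:,::-1])
  else: cv2.imwrite(f"pics/f_{n}.png",p["img"][:,:,::-1])
  for l,z in [("fixture",0),("end_stop",.012),("strap_knob",.127),("clamp_head",0.0),("seat",.058)]:
    print(n,l,[(u.round(1).tolist(),at(p,u,z).round(4).tolist(),round(c,2)) for u,c in pp(l,p)[:2]])
E
```

```text
[ 0.51785148 -0.42168198  0.24417171] [ 0.63063829  1.31708517 -3.8820434 ] [-0.02170353  0.01975133 -0.05914984] 10.275
wrist fixture [([224.5, 81.1], [0.5007, -0.3186, 0.0], 0.53)]
wrist end_stop []
wrist strap_knob []
wrist clamp_head [([221.6, 80.9], [0.4979, -0.3177, 0.0], 0.71)]
wrist seat [([393.1, 53.7], [0.65, -0.3412, 0.058], 0.61)]
top fixture [([324.7, 178.4], [0.5372, -0.3749, 0.0], 0.65)]
top end_stop []
top strap_knob [([285.5, 172.6], [0.5351, -0.2585, 0.127], 0.71)]
top clamp_head [([302.8, 189.0], [0.5071, -0.3172, 0.0], 0.57)]
top seat [([334.0, 177.6], [0.5341, -0.3866, 0.058], 0.85)]
side fixture [([308.1, 263.4], [0.5444, -0.3753, 0.0], 0.87)]
side end_stop []
side strap_knob [([287.3, 189.5], [0.5378, -0.2412, 0.127], 0.65)]
side clamp_head [([314.4, 302.3], [0.5066, -0.492, 0.0], 0.35)]
side seat [([309.5, 246.1], [0.5398, -0.3823, 0.058], 0.59)]
```

View pics/f_w.png

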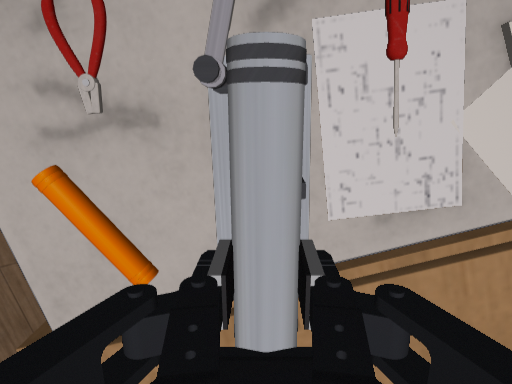

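View pics/f_side.png

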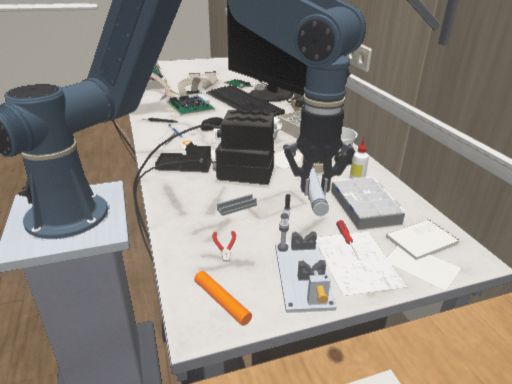

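```bash
python3 - <<'E'
import cv2
a=cv2.imread("pics/a_top.png");cv2.imwrite("pics/g_top.png",cv2.resize(a[145:225,280:400],None,fx=6.5,fy=6.5,interpolation=cv2.INTER_CUBIC))
a=cv2.imread("pics/a_side.png");cv2.imwrite("pics/g_side.png",cv2.resize(a[215:315,265:345],None,fx=6,fy=6,interpolation=cv2.INTER_CUBIC))
E
```

```text
(no output)
```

View pics/g_top.png

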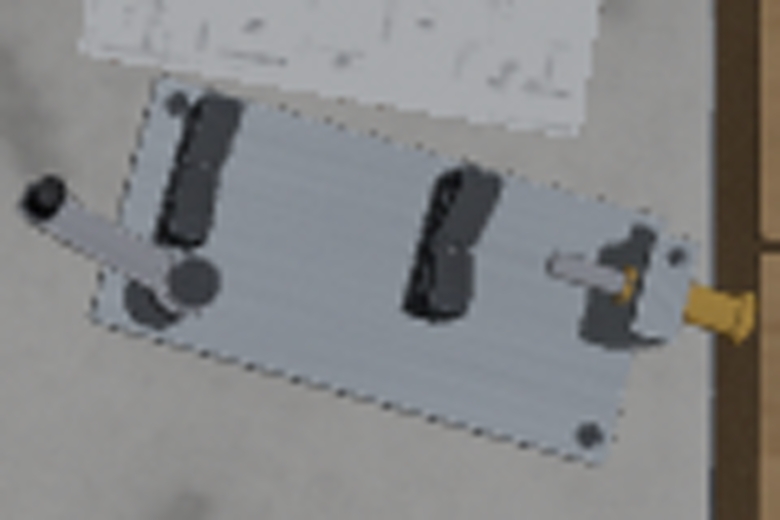

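View pics/g_side.png

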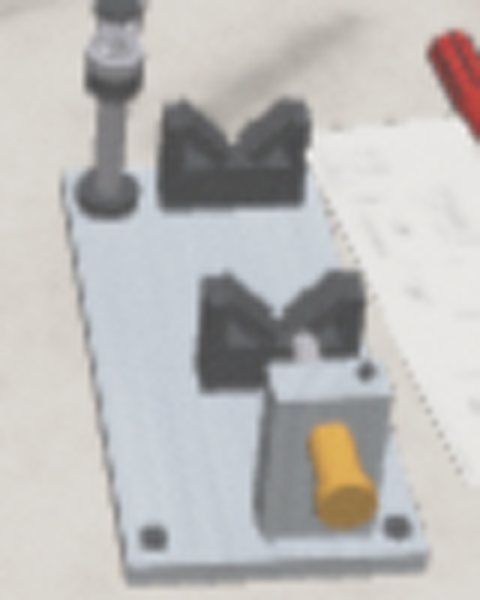

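```bash
cat > fit.py <<'E'
from h import *
from scipy.optimize import least_squares
def fitpose(t,sd):
    T=[((158,76),(75,-38,12)),((697,245),(-140,-38,12)),((604,466),(-140,66,12)),((92,318),(75,66,12)),((452,247),(-52,0,36)),((203,163),(52,0,36)),((194,282),(52,50,110))]
    S=[((67,175),(75,66,12)),((125,562),(-140,66,12)),((428,550),(-140,-38,12)),((202,390),(-60,29,12)),((160,208),(44,29,12)),((303,205),(44,-29,12))]
    obs=[(t,280+(c[0]+.5)/6.5-.5,145+(c[1]+.5)/6.5-.5,X) for c,X in T]
    so=[(sd,265+(c[0]+.5)/6-.5,215+(c[1]+.5)/6-.5,X) for c,X in S]
    def W(v,X): 
        X=np.array(X)/1000;c,s=np.cos(v[2]),np.sin(v[2]);return [v[0]+c*X[0]-s*X[1],v[1]+s*X[0]+c*X[1],X[2]]
    def run(o):
        f=lambda v:np.concatenate([proj(p,W(v,X))-[a,b] for p,a,b,X in o])
        return least_squares(f,[.535,-.381,1.31],loss="soft_l1")
    for n,o in (("top",obs),("side",so),("both",obs+so)):
        r=run(o);print(n,r.x[:2].round(4),np.degrees(r.x[2]).round(2),r.fun.reshape(-1,2).round(1).tolist())
if __name__=="__main__":
    fitpose(manip.snapshot("top"),manip.snapshot("side"))
E
python3 fit.py
```

```text
top [ 0.5379 -0.3813] 74.84 [[0.9, -0.5], [-3.8, -2.8], [-0.1, 1.1], [-0.1, -0.0], [0.4, 0.2], [-0.2, 1.3], [0.3, -0.3]]
side [ 0.5371 -0.3802] 75.41 [[-0.7, -1.6], [0.1, -0.1], [0.2, -0.1], [-0.4, 0.3], [0.4, 0.5], [0.3, 0.3]]
both [ 0.5376 -0.3808] 75.11 [[0.6, -0.3], [-4.0, -3.0], [-0.1, 1.0], [-0.3, 0.2], [0.2, 0.2], [-0.5, 1.5], [0.2, -0.1], [-0.3, -1.6], [0.0, -0.0], [0.2, 0.1], [-0.2, 0.4], [0.7, 0.5], [0.7, 0.4]]
```

```bash
python3 - <<'E'
from h import *
plan([[.5402,-.3699,.20],[.5402,-.3699,.11]],75.1,v=.035)
E
```

```text
yaw0 74.91 n 6
[[[0.0179,0.0026,0.0159,0.0,0.0,0.0],[0.0179,0.0026,0.0159,0.0,0.0,0.0],[0.0179,0.0026,0.0159,0.0,0.0,0.0],[0.0,0.0,0.03,0.0,0.0,0.0],[0.0,0.0,0.03,0.0,0.0,0.0],[0.0,0.0,0.03,0.0,0.0,0.0]]]
```

play_rows:
  steps:
    - [[0.018,0.0026,0.008,0,0,-0.2],[0.018,0.0026,0.018,0,0,0],[0.018,0.0026,0.018,0,0,0],[0,0,0.03,0,0,0],[0,0,0.03,0,0,0],[0,0,0.03,0,0,0],[0,0,0,0,0,0],[0,0,0,0,0,0]]

```text
t: 12.28
tcp_pos: [0.5409, -0.3693, 0.1143]
tool_rot: [0.793, 0.61, 0.0, 0.001]
force: [0.8, -0.6, -3.8]
finger_gap: 0.325
```

```bash
python3 - <<'E'
from h import *
s=manip.sense();print(s["tcp_pos"],s["force"],s["ft_torque"],s["t"])
p=manip.snapshot("wrist");cv2.imwrite("pics/h_w.png",p["img"][:,:,::-1])
p=manip.snapshot("side");crop(p,"h_side.png",(220,170,360,320),5)
E
```

```text
[ 0.5409237  -0.36925158  0.1143437 ] [ 0.76678113 -0.59696428 -3.75145034] [0.02882526 0.02569396 0.00371839] 12.275
```

View pics/h_w.png

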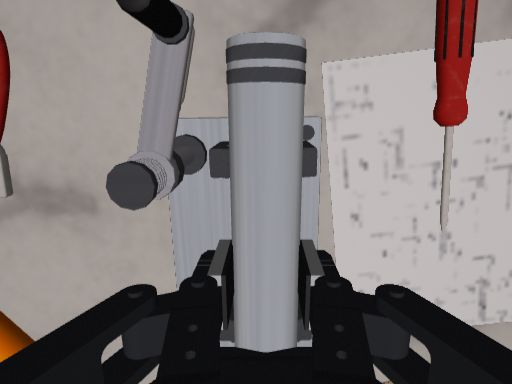

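View pics/h_side.png

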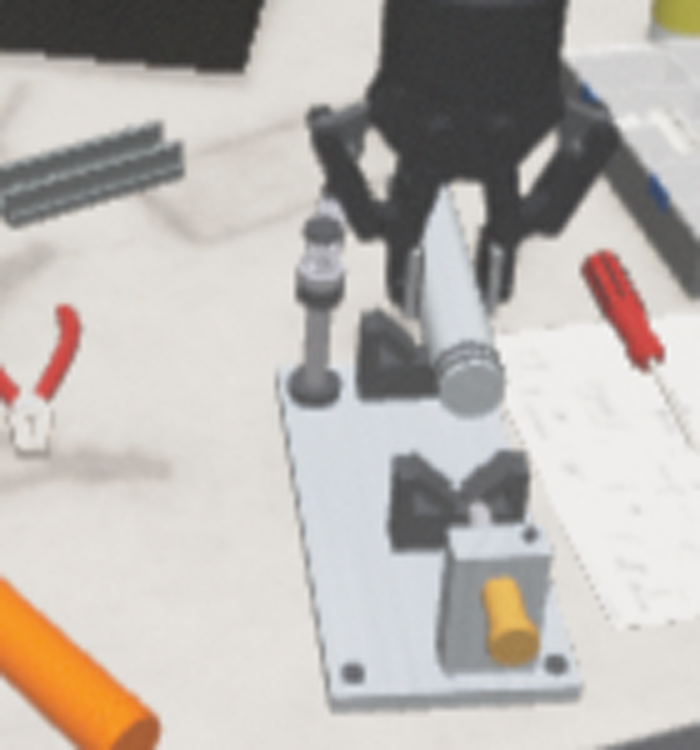

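play_rows:
  steps:
    - [[0,0,0.012,0,0,0],[0,0,0.011,0,0,0],[0,0,0.009,0,0,0],[0,0,0,0,0,0],[0,0,0,0,0,0]]

```text
t: 13.0
tcp_pos: [0.5402, -0.3696, 0.0815]
tool_rot: [0.793, 0.61, 0.0, 0.0]
force: [0.4, 0.7, -4.1]
finger_gap: 0.326
```

```bash
python3 - <<'E'
from h import *
s=manip.sense();print(s["tcp_pos"],s["force"],s["ft_torque"],s["t"])
E
```

```text
[ 0.54024117 -0.36956745  0.08152064] [ 0.41233787  0.68160374 -4.07292756] [-0.04718428  0.00943877  0.05534987] 13.0
```

play_rows:
  steps:
    - [[0,0,0.0015,0,0,0],[0,0,0.0015,0,0,0],[0,0,0,0,0,0]]

```text
t: 13.38
tcp_pos: [0.5401, -0.3694, 0.0786]
tool_rot: [0.793, 0.61, -0.0, -0.0]
force: [-0.2, 0.9, -3.8]
finger_gap: 0.327
```

play_rows:
  steps:
    - [[0,0,0.001,0,0,0],[0,0,0,0,0,0]]

```text
t: 13.62
tcp_pos: [0.5401, -0.3694, 0.0775]
tool_rot: [0.793, 0.61, -0.0, -0.0]
force: [0.5, 0.2, -3.8]
finger_gap: 0.329
```

play_rows:
  steps:
    - [[0,0,0.001,0,0,0],[0,0,0,0,0,0]]

```text
t: 13.88
tcp_pos: [0.5401, -0.3695, 0.0768]
tool_rot: [0.793, 0.61, -0.0, 0.0]
force: [-1.2, 1.2, -2.5]
finger_gap: 0.33
```

play_rows:
  steps:
    - [[0,0,0.001,0,0,0],[0,0,0,0,0,0]]

```text
t: 14.12
tcp_pos: [0.5402, -0.3696, 0.0765]
tool_rot: [0.793, 0.61, -0.0, 0.0]
force: [-0.9, 1.8, 4.6]
finger_gap: 0.333
```

play_rows:
  steps:
    - [[0,0,0,0,0,0],[0,0,0,0,0,0],[0,0,0,0,0,0],[0,0,0,0,0,0]]
  fingers: 0.5

```text
t: 14.62
tcp_pos: [0.5402, -0.3695, 0.0755]
tool_rot: [0.793, 0.61, 0.0, 0.0]
force: [0.0, -0.2, 0.8]
finger_gap: 0.501
```

```bash
python3 - <<'E'
from h import *
s=manip.sense();print(s["tcp_pos"],s["force"],s["ft_torque"],s["t"],s["finger_gap"])
p=manip.snapshot("wrist");cv2.imwrite("pics/i_w.png",p["img"][:,:,::-1])
p=manip.snapshot("side");crop(p,"i_side.png",(220,170,360,320),5)
E
```

```text
[ 0.5402077  -0.3694596   0.07550847] [ 0.00172195 -0.19374817  0.77538713] [-0.02132083  0.02020419 -0.02610537] 14.625 0.5010892060066048
```

View pics/i_w.png

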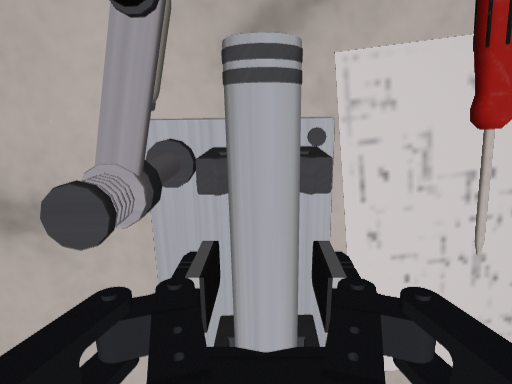

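View pics/i_side.png

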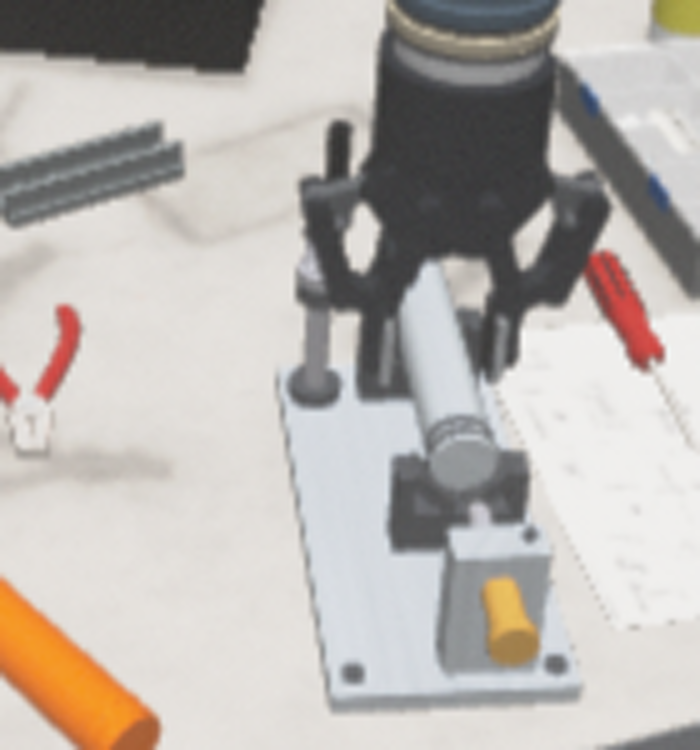

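play_rows:
  steps:
    - [[0,0,0,0,0,-0.8],[0,0,0,0,0,0],[0,0,0,0,0,0],[0,0,0,0,0,0],[0,0,0,0,0,0],[0,0,0,0,0,0]]
  fingers: 0
  squeeze: 20

```text
t: 15.48
tcp_pos: [0.54, -0.3694, 0.0757]
tool_rot: [0.788, 0.615, -0.0, -0.0]
force: [-1.8, -0.9, 1.6]
finger_gap: 0.341
```

play_rows:
  steps:
    - [[-0.001,0,0,0,0,0],[-0.001,0,0,0,0,0],[-0.001,0,0,0,0,0],[-0.001,0,0,0,0,0]]

```text
t: 15.98
tcp_pos: [0.5395, -0.3711, 0.0757]
tool_rot: [0.789, 0.615, 0.001, -0.001]
force: [1.3, 6.6, 4.5]
finger_gap: 0.341
```

play_rows:
  steps:
    - [[-0.001,0,0,0,0,0],[-0.001,0,0,0,0,0],[-0.001,0,0,0,0,0]]

```text
t: 16.35
tcp_pos: [0.5388, -0.3739, 0.0757]
tool_rot: [0.789, 0.615, 0.001, -0.002]
force: [0.7, 7.7, 4.2]
finger_gap: 0.341
```

```bash
cat > st.py <<'E'
from h import *
s=manip.sense();u=np.array([np.cos(np.radians(75.3)),np.sin(np.radians(75.3)),0]);v=np.array([-u[1],u[0],0])
d=np.array(s["tcp_pos"])-[.5374,-.3805,0]
print("tcp_f",round(d@u*1000,2),round(d@v*1000,2),round(d[2]*1000,2),"F",(s["force"]@u).round(2),(s["force"]@v).round(2),s["force"][2].round(2),"M",s["ft_torque"].round(3),s["t"],s["finger_gap"])
E
python3 st.py
```

```text
tcp_f 6.7 0.31 75.66 F 7.59 1.3 4.23 M [ 1.083 -0.175 -0.078] 16.35 0.3405386654685438
```

play_rows:
  steps:
    - [[0,0,-0.001,0,0,0],[0,0,-0.001,0,0,0],[0,0,0,0,0,0]]

```text
t: 16.73
tcp_pos: [0.5382, -0.3766, 0.077]
tool_rot: [0.788, 0.615, -0.0, -0.0]
force: [-0.8, -0.5, -4.3]
finger_gap: 0.339
```

```bash
python3 st.py
```

```text
tcp_f 3.98 0.21 77.02 F -0.67 0.67 -4.27 M [-0.019  0.066  0.004] 16.725 0.33891798486519464
```

play_rows:
  steps:
    - [[-0.001,0,0,0,0,0],[-0.001,0,0,0,0,0],[-0.001,0,0,0,0,0],[0,0,0,0,0,0]]

```text
t: 17.23
tcp_pos: [0.5377, -0.3793, 0.0776]
tool_rot: [0.789, 0.615, -0.0, 0.0]
force: [1.0, -0.3, -3.8]
finger_gap: 0.342
```

play_rows:
  steps:
    - [[-0.001,0,0,0,0,0],[0,0,0,0,0,0]]

```text
t: 17.48
tcp_pos: [0.5375, -0.3802, 0.0777]
tool_rot: [0.788, 0.615, -0.0, 0.0]
force: [0.3, -0.2, -4.3]
finger_gap: 0.345
```

play_rows:
  steps:
    - [[-0.001,0,0,0,0,0],[0,0,0,0,0,0]]

```text
t: 17.73
tcp_pos: [0.5372, -0.3812, 0.0776]
tool_rot: [0.788, 0.615, -0.0, 0.0]
force: [1.1, 0.5, -4.2]
finger_gap: 0.343
```

```bash
python3 st.py; python3 - <<'E'
from h import *
p=manip.snapshot("side");crop(p,"j_side.png",(270,215,350,300),7)
E
```

```text
tcp_f -0.69 -0.01 77.64 F 0.72 -0.91 -4.19 M [-0.061  0.075 -0.017] 17.725 0.3427374339845602
```

View pics/j_side.png

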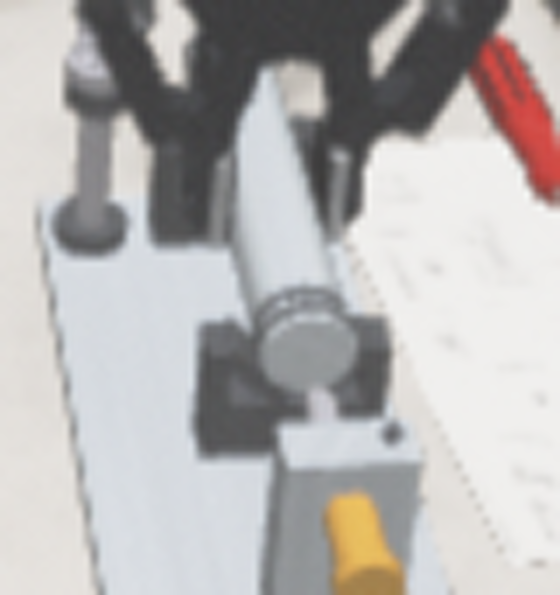

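play_rows:
  steps:
    - [[-0.001,0,0,0,0,0],[0,0,0,0,0,0]]

```text
t: 18.02
tcp_pos: [0.537, -0.3821, 0.0776]
tool_rot: [0.788, 0.615, -0.0, 0.0]
force: [-0.1, -0.0, -3.7]
finger_gap: 0.338
```

play_rows:
  steps:
    - [[-0.001,0,0,0,0,0],[0,0,0,0,0,0]]

```text
t: 18.27
tcp_pos: [0.5367, -0.3832, 0.0776]
tool_rot: [0.789, 0.615, -0.0, 0.0]
force: [1.1, 0.1, -4.2]
finger_gap: 0.343
```

```bash
python3 st.py
```

```text
tcp_f -2.74 -0.03 77.64 F 0.37 -1.04 -4.19 M [-0.013  0.069  0.002] 18.275 0.3432361454407986
```

play_rows:
  steps:
    - [[-0.001,0,0,0,0,0],[0,0,0,0,0,0]]

```text
t: 18.52
tcp_pos: [0.5365, -0.3841, 0.0776]
tool_rot: [0.788, 0.615, -0.0, 0.0]
force: [-0.8, -0.2, -3.6]
finger_gap: 0.343
```

play_rows:
  steps:
    - [[-0.001,0,0,0,0,0],[0,0,0,0,0,0]]

```text
t: 18.77
tcp_pos: [0.5362, -0.3851, 0.0776]
tool_rot: [0.788, 0.615, -0.0, 0.0]
force: [-0.8, -0.2, -4.2]
finger_gap: 0.344
```

```bash
python3 st.py
```

```text
tcp_f -4.72 -0.02 77.62 F -0.44 0.73 -4.25 M [ 0.017 -0.001 -0.038] 18.775 0.34392291466862407
```

play_rows:
  steps:
    - [[-0.001,0,0,0,0,0],[0,0,0,0,0,0]]

```text
t: 19.02
tcp_pos: [0.536, -0.3861, 0.0776]
tool_rot: [0.788, 0.615, 0.0, 0.0]
force: [-0.2, 0.3, -3.7]
finger_gap: 0.344
```

play_rows:
  steps:
    - [[-0.001,0,0,0,0,0],[0,0,0,0,0,0]]

```text
t: 19.27
tcp_pos: [0.5357, -0.387, 0.0776]
tool_rot: [0.788, 0.615, -0.0, 0.0]
force: [0.1, -0.1, -3.9]
finger_gap: 0.343
```

```bash
python3 st.py
```

```text
tcp_f -6.72 -0.05 77.62 F -0.02 -0.15 -3.85 M [0.    0.    0.012] 19.275 0.34319067181202695
```

play_rows:
  steps:
    - [[-0.001,0,0,0,0,0],[0,0,0,0,0,0]]

```text
t: 19.52
tcp_pos: [0.5355, -0.388, 0.0776]
tool_rot: [0.788, 0.615, -0.0, 0.0]
force: [-0.1, 0.3, -4.1]
finger_gap: 0.343
```

play_rows:
  steps:
    - [[-0.001,0,0,0,0,0],[0,0,0,0,0,0]]

```text
t: 19.77
tcp_pos: [0.5353, -0.389, 0.0776]
tool_rot: [0.788, 0.615, -0.0, 0.0]
force: [0.9, -0.2, -3.1]
finger_gap: 0.341
```

```bash
python3 st.py;python3 - <<'E'
from h import *
p=manip.snapshot("side");crop(p,"k_side.png",(270,215,350,300),7)
p=manip.snapshot("top");crop(p,"k_top.png",(270,140,410,230),5)
E
```

```text
tcp_f -8.73 -0.1 77.64 F 0.08 -0.91 -3.14 M [-0.075 -0.004 -0.003] 19.775 0.3406574023926102
```

View pics/k_side.png

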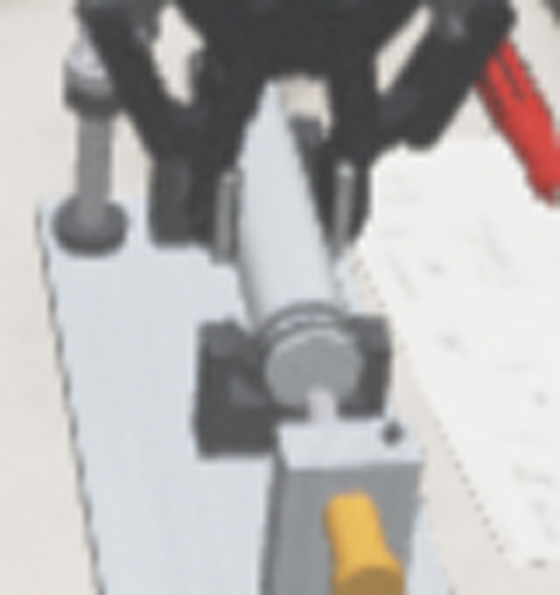

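View pics/k_top.png

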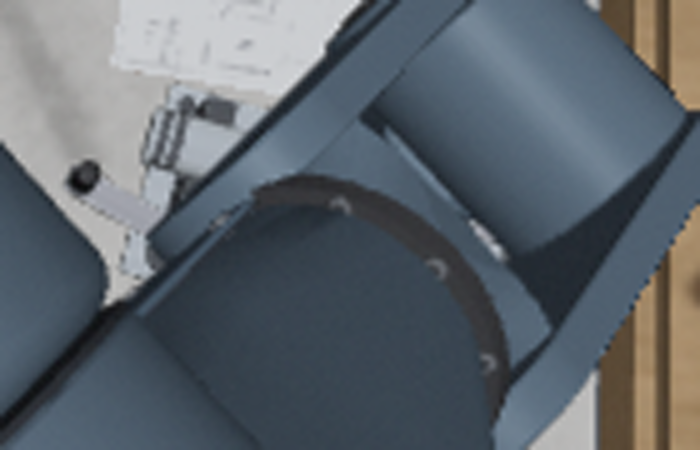

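play_rows:
  steps:
    - [[-0.001,0,0,0,0,0],[-0.0005,0,0,0,0,0],[0,0,0,0,0,0]]

```text
t: 20.25
tcp_pos: [0.5349, -0.3904, 0.0776]
tool_rot: [0.788, 0.615, 0.0, 0.0]
force: [0.3, -0.3, -3.9]
finger_gap: 0.342
```

play_rows:
  steps:
    - [[-0.001,0,0,0,0,0],[-0.0005,0,0,0,0,0],[0,0,0,0,0,0]]

```text
t: 20.62
tcp_pos: [0.5345, -0.3918, 0.0776]
tool_rot: [0.788, 0.615, 0.0, 0.0]
force: [1.0, -0.4, -4.0]
finger_gap: 0.341
```

```bash
python3 st.py
```

```text
tcp_f -11.67 -0.1 77.62 F -0.14 -1.05 -4.02 M [-0.018  0.051 -0.008] 20.625 0.3407248338878103
```

play_rows:
  steps:
    - [[-0.001,0,0,0,0,0],[-0.0005,0,0,0,0,0],[0,0,0,0,0,0]]

```text
t: 21.0
tcp_pos: [0.5342, -0.3933, 0.0776]
tool_rot: [0.788, 0.615, -0.0, 0.0]
force: [-0.1, -0.2, -3.2]
finger_gap: 0.338
```

play_rows:
  steps:
    - [[-0.001,0,0,0,0,0],[0,0,0,0,0,0]]

```text
t: 21.25
tcp_pos: [0.534, -0.3943, 0.0777]
tool_rot: [0.788, 0.615, 0.0, 0.0]
force: [0.6, -0.4, -3.4]
finger_gap: 0.342
```

```bash
python3 st.py
```

```text
tcp_f -14.2 -0.17 77.66 F -0.2 -0.65 -3.37 M [-0.087 -0.023  0.058] 21.25 0.34177170110576993
```

play_rows:
  steps:
    - [[-0.001,0,0,0,0,0],[-0.0005,0,0,0,0,0],[0,0,0,0,0,0]]

```text
t: 21.62
tcp_pos: [0.5336, -0.3957, 0.0776]
tool_rot: [0.788, 0.615, 0.0, 0.0]
force: [-1.0, 0.0, -4.8]
finger_gap: 0.34
```

play_rows:
  steps:
    - [[-0.001,0,0,0,0,0],[0,0,0,0,0,0]]

```text
t: 21.88
tcp_pos: [0.5333, -0.3967, 0.0776]
tool_rot: [0.788, 0.615, -0.0, 0.0]
force: [-0.2, -0.8, -3.9]
finger_gap: 0.34
```

```bash
python3 st.py;python3 - <<'E'
from h import *
p=manip.snapshot("side");crop(p,"l_side.png",(270,215,350,300),7)
E
```

```text
tcp_f -16.71 -0.19 77.65 F -0.8 -0.04 -3.87 M [-0.05   0.018  0.022] 21.875 0.34039123645539265
```

View pics/l_side.png

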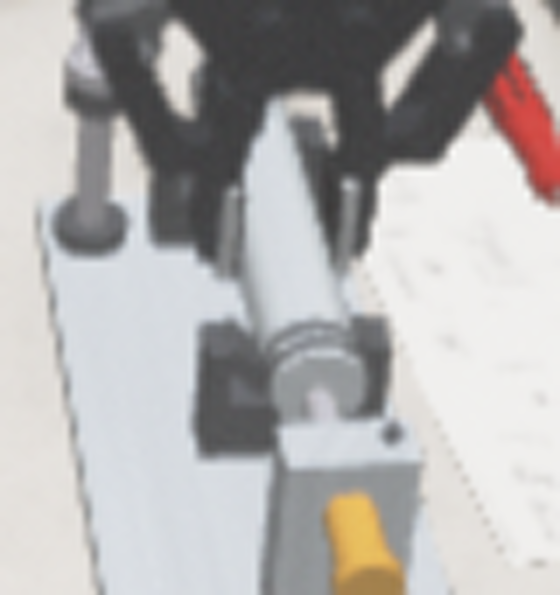

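The barrel's face centre is at about (319,383) in the crop and the pin tip at about (320,392), so contact is close. Finer steps now.

play_rows:
  steps:
    - [[-0.001,0,0,0,0,0],[0,0,0,0,0,0]]

```text
t: 22.18
tcp_pos: [0.5331, -0.3975, 0.0776]
tool_rot: [0.788, 0.615, 0.0, -0.0]
force: [0.7, 0.6, -3.8]
finger_gap: 0.342
```

play_rows:
  steps:
    - [[-0.001,0,0,0,0,0],[0,0,0,0,0,0]]

```text
t: 22.42
tcp_pos: [0.5329, -0.3981, 0.0775]
tool_rot: [0.788, 0.615, 0.0, -0.0]
force: [0.6, 1.4, -3.4]
finger_gap: 0.34
```

```bash
python3 st.py
```

```text
tcp_f -18.17 -0.08 77.53 F 1.55 -0.24 -3.42 M [ 0.233 -0.12   0.008] 22.425 0.3404432854148344
```

play_rows:
  steps:
    - [[-0.001,0,0,0,0,0],[0,0,0,0,0,0],[0,0,0,0,0,0]]

```text
t: 22.8
tcp_pos: [0.5326, -0.399, 0.0775]
tool_rot: [0.788, 0.615, 0.0, -0.0]
force: [1.3, 3.1, -3.7]
finger_gap: 0.338
```

```bash
python3 st.py
```

```text
tcp_f -19.16 -0.05 77.51 F 3.35 -0.48 -3.7 M [ 0.459 -0.156  0.033] 22.8 0.3378752723093029
```

play_rows:
  steps:
    - [[0,0,0.001,0,0,0],[0,0,0.0005,0,0,0],[0,0,0,0,0,0]]

```text
t: 23.18
tcp_pos: [0.5326, -0.3993, 0.0764]
tool_rot: [0.788, 0.615, 0.0, -0.0]
force: [0.8, 4.6, -0.5]
finger_gap: 0.342
```

```bash
python3 st.py
```

```text
tcp_f -19.39 -0.13 76.35 F 4.61 0.42 -0.5 M [ 0.658 -0.079 -0.053] 23.175 0.3421179896299519
```

play_rows:
  steps:
    - [[0,0,0,0,0,0],[0,0,0,0,0,0],[0,0,0,0,0,0],[0,0,0,0,0,0],[0,0,0,0,0,0]]
  fingers: 0.55

```text
t: 23.8
tcp_pos: [0.5326, -0.3997, 0.0762]
tool_rot: [0.788, 0.615, -0.0, 0.0]
force: [0.3, -0.8, -0.0]
finger_gap: 0.55
```

```bash
python3 st.py;python3 - <<'E'
from h import *
p=manip.snapshot("side");crop(p,"m_side.png",(270,215,350,300),7)
p=manip.snapshot("wrist");cv2.imwrite("pics/m_w.png",p["img"][:,:,::-1])
E
```

```text
tcp_f -19.77 -0.2 76.16 F -0.67 -0.44 -0.04 M [0.007 0.008 0.023] 23.8 0.5502473929527355
```

View pics/m_side.png

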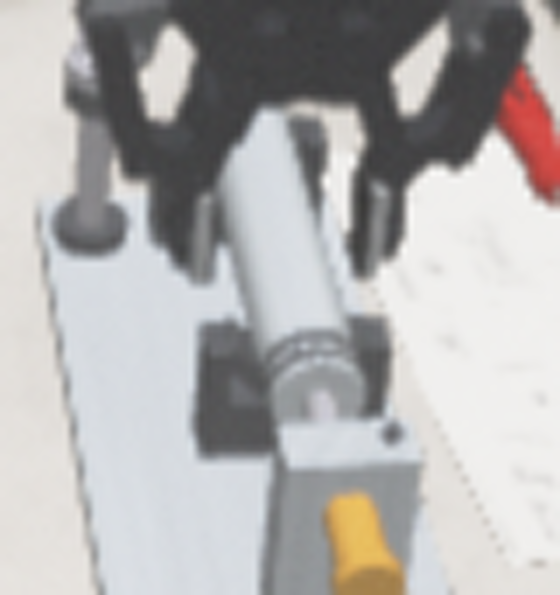

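View pics/m_w.png

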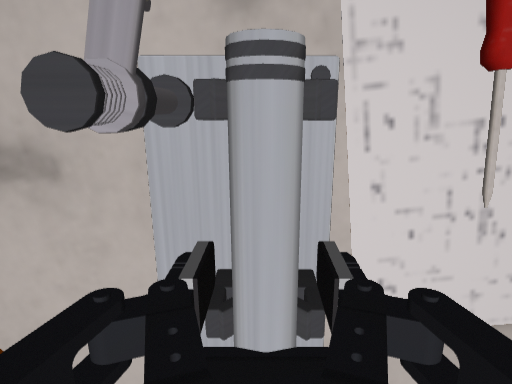

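play_rows:
  steps:
    - [[0,0,-0.01,0,0,0],[0,0,-0.02,0,0,0],[0,0,-0.03,0,0,0],[-0.01,0,-0.04,0,0,0],[-0.03,0,-0.04,0,0,0],[-0.03,0,0,0,0,0]]

```text
t: 24.65
tcp_pos: [0.5175, -0.47, 0.2233]
tool_rot: [0.788, 0.615, 0.0, 0.006]
force: [0.1, -1.0, -0.9]
finger_gap: 0.555
```

```bash
python3 - <<'E'
from h import *
yaw=np.radians(75.2);u=np.array([np.cos(yaw),np.sin(yaw)]);v=np.array([-u[1],u[0]])
O=np.array([.5374,-.3805]);post=O+.052*u+.05*v;print("post",post)
def K(th): return post+.062*(np.cos(th)*u-np.sin(th)*v)
for n in ["top","side","wrist"]:
  p=manip.snapshot(n);im=p["img"].copy()
  r=pp("strap_knob",p)
  for uv,c in r[:2]:
    X=at(p,uv,.127)[:2]-post; print(n,uv,c,np.linalg.norm(X),"th",-np.arctan2(X@v,X@u))
  c=proj(p,[*K(.2),.12]).astype(int);x0=max(0,min(412,c[0]-50));y0=max(0,min(304,c[1]-40));f=7
  b=cv2.resize(im[y0:y0+80,x0:x0+100,::-1],None,fx=f,fy=f,interpolation=cv2.INTER_CUBIC)
  for th,col in ((0,(0,0,255)),(.15,(0,255,0)),(.3,(255,0,0))):
    q=(proj(p,[*K(th),.127])-[x0,y0])*f; cv2.circle(b,tuple(int(a) for a in q),4,col,-1)
  q=(proj(p,[*post,.11])-[x0,y0])*f; cv2.circle(b,tuple(int(a) for a in q),4,(0,255,255),-1)
  cv2.imwrite(f"pics/n_{n}.png",b)
  cv2.imwrite(f"pics/n2_{n}.png",im[:,:,::-1])
E
```

```text
post [ 0.50234201 -0.3174529 ]
top [285.8 171.4] 0.47 0.06829040721118637 th 0.2893679627422832
side [291.6 190.9] 0.58 0.0796703140309726 th 0.31353680059923544
```

View pics/n_top.png

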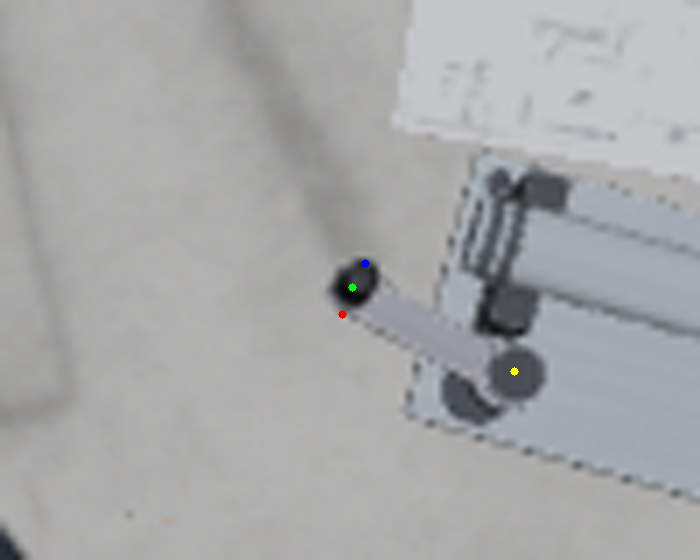

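View pics/n_side.png

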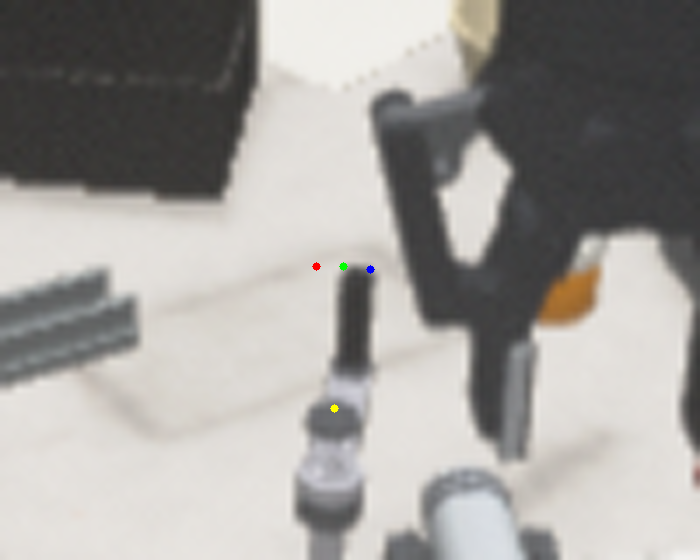

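View pics/n2_wrist.png

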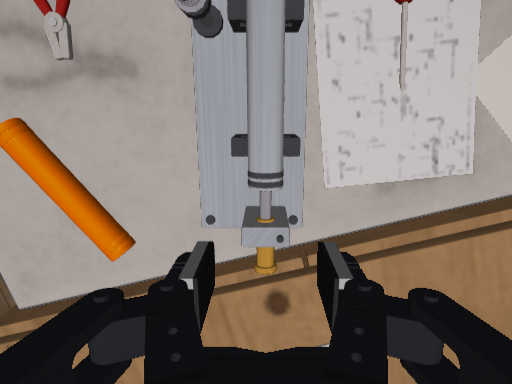

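```bash
cat >> h.py <<'E'
yaw=np.radians(75.2);uf=np.array([np.cos(yaw),np.sin(yaw)]);vf=np.array([-uf[1],uf[0]])
post=np.array([.50234,-.31745])
def KN(th): return post+.062*(np.cos(th)*uf-np.sin(th)*vf)
E
python3 - <<'E'
from h import *
k=KN(.2);print(k)
plan([[*k,.2],[*k,.17]],63.7,v=.035)
E
```

```text
[ 0.52977078 -0.26184827]
yaw0 75.95 n 7
[[[0.0336,-0.006,0.0027,0.0,-0.1,1.7],[0.0334,-0.007,0.0027,0.0,0.0,1.7],[0.0332,-0.008,0.0027,0.0,0.0,1.7],[0.0329,-0.009,0.0027,0.0,0.0,1.7],[0.0326,-0.01,0.0027,0.0,0.0,1.7],[0.0323,-0.011,0.0027,0.0,0.0,1.7],[0.0,0.0,0.03,0.0,0.0,1.7]]]
```

play_rows:
  steps:
    - [[0.0336,-0.006,0.0027,0,0,1.7],[0.0334,-0.007,0.0027,0,0,1.7],[0.0332,-0.008,0.0027,0,0,1.7],[0.0329,-0.009,0.0027,0,0,1.7],[0.0326,-0.01,0.0027,0,0,1.7],[0.0323,-0.011,0.0027,0,0,1.7],[0,0,0.03,0,0,1.7],[0,0,0,0,0,0],[0,0,0,0,0,0]]

```text
t: 26.08
tcp_pos: [0.5298, -0.2631, 0.1704]
tool_rot: [0.848, 0.53, 0.0, 0.0]
force: [0.3, -0.3, -0.4]
finger_gap: 0.55
```

```bash
python3 - <<'E'
from h import *
s=manip.sense();print(s["tcp_pos"],s["tool_rot"],s["t"])
p=manip.snapshot("wrist");cv2.imwrite("pics/o_w.png",p["img"][:,:,::-1])
p=manip.snapshot("side");crop(p,"o_side.png",(230,140,360,300),4.5)
plan([[*KN(.2),.124]],63.7)
E
```

```text
[ 0.52980801 -0.26308818  0.17037496] [8.47759373e-01 5.30380998e-01 7.89905100e-05 1.91540027e-04] 26.075
yaw0 64.01 n 1
[[[0.0016,-0.0012,0.0469,0.1,0.0,0.3]]]
```

View pics/o_w.png

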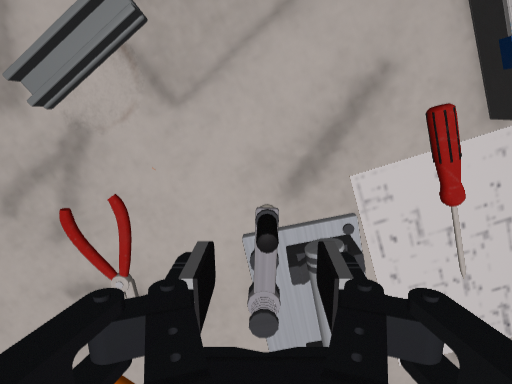

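View pics/o_side.png

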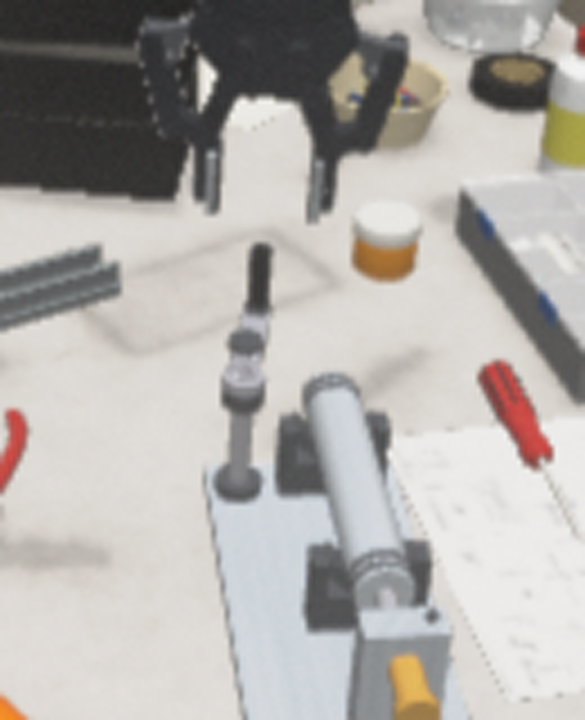

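The knob (267,232) and strap lie right on the jaw centre line, so the strap angle is about 0.2 rad. Descend and cage the knob loosely.

play_rows:
  steps:
    - [[0.0005,-0.0004,0.015,0,0,0],[0.0005,-0.0004,0.016,0,0,0],[0.0005,-0.0004,0.015,0,0,0],[0,0,0,0,0,0]]

```text
t: 26.68
tcp_pos: [0.5279, -0.2605, 0.1218]
tool_rot: [0.848, 0.53, -0.001, -0.002]
force: [0.4, -1.4, -0.2]
finger_gap: 0.551
```

play_rows:
  steps:
    - [[0,0,0,0,0,0],[0,0,0,0,0,0],[0,0,0,0,0,0],[0,0,0,0,0,0]]
  fingers: 0.21

```text
t: 27.18
tcp_pos: [0.5292, -0.2614, 0.1243]
tool_rot: [0.848, 0.53, 0.0, 0.0]
force: [0.2, 0.1, -0.9]
finger_gap: 0.21
```

```bash
python3 - <<'E'
from h import *
s=manip.sense();print(s["tcp_pos"],s["force"],s["tool_rot"],s["t"],s["finger_gap"])
p=manip.snapshot("wrist");cv2.imwrite("pics/p_w.png",p["img"][:,:,::-1])
X=s["tcp_pos"][:2]-post;print(np.linalg.norm(X),-np.arctan2(X@vf,X@uf))
E
```

```text
[ 0.52918806 -0.26136405  0.12428231] [ 0.15005436  0.11380955 -0.89893385] [8.47964212e-01 5.30053358e-01 1.30675631e-04 3.39956969e-04] 27.175 0.21045324572892313
0.062180804771118814 0.18814995058193237
```

View pics/p_w.png

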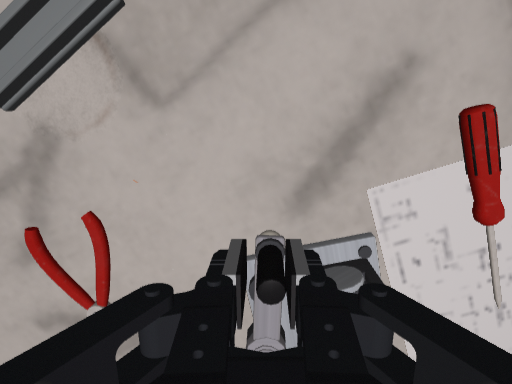

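play_rows:
  steps:
    - [[-0.00015,0.00433,0,0,0,4],[-0.00015,0.00433,0,0,0,4],[-0.00015,0.00433,0,0,0,4],[-0.00015,0.00433,0,0,0,4],[-0.00015,0.00433,0,0,0,4]]

```text
t: 27.85
tcp_pos: [0.5461, -0.2735, 0.124]
tool_rot: [0.928, 0.374, -0.0, -0.001]
force: [-0.7, 0.5, 1.3]
finger_gap: 0.209
```

```bash
python3 - <<'E'
from h import *
s=manip.sense();print(s["tcp_pos"],s["force"],s["t"],s["finger_gap"])
X=s["tcp_pos"][:2]-post;print(np.linalg.norm(X),-np.arctan2(X@vf,X@uf))
p=manip.snapshot("wrist");cv2.imwrite("pics/q_w.png",p["img"][:,:,::-1])
E
```

```text
[ 0.54611396 -0.27349706  0.12395812] [-0.70288262  0.53828416  1.28497223] 27.85 0.20859315065876538
0.062032418454249304 0.5250492934894402
```

View pics/q_w.png

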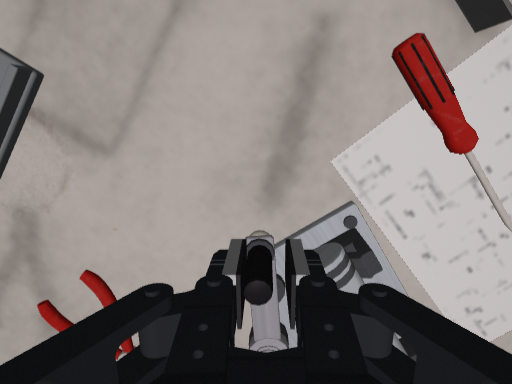

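Tracking well: the strap is at about 0.5 rad and follows the jaws. Continuing.

play_rows:
  steps:
    - [[-0.00015,0.00433,0,0,0,4],[-0.00015,0.00433,0,0,0,4],[-0.00015,0.00433,0,0,0,4],[-0.00015,0.00433,0,0,0,4],[0,0,0,0,0,0]]

```text
t: 28.52
tcp_pos: [0.5567, -0.2879, 0.1239]
tool_rot: [0.97, 0.243, 0.0, 0.0]
force: [-0.3, 0.4, 0.5]
finger_gap: 0.209
```

```bash
python3 - <<'E'
from h import *
s=manip.sense();print(s["tcp_pos"],s["force"],s["t"],s["finger_gap"])
X=s["tcp_pos"][:2]-post;print(np.linalg.norm(X),-np.arctan2(X@vf,X@uf))
p=manip.snapshot("side");crop(p,"r_side.png",(240,160,350,300),5)
E
```

```text
[ 0.55670032 -0.28789102  0.12391691] [-0.26572021  0.40285693  0.49148517] 28.525 0.20899616761353076
0.061877113760685706 0.8144475772135225
```

View pics/r_side.png

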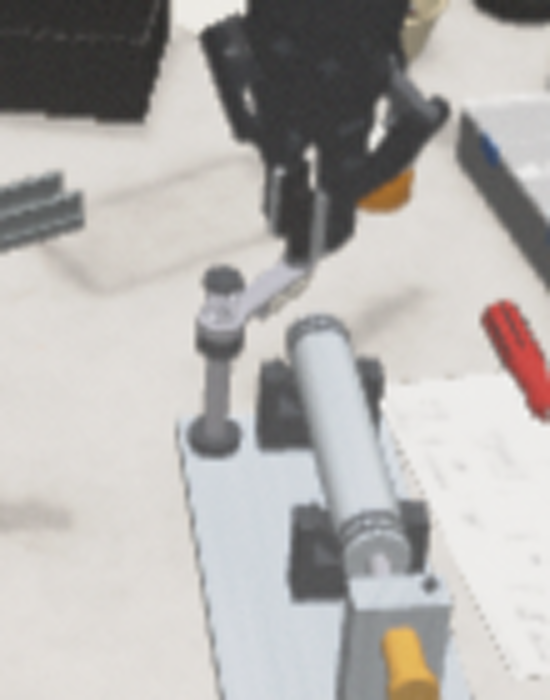

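play_rows:
  steps:
    - [[-0.00015,0.00433,0,0,0,4],[-0.00015,0.00433,0,0,0,4],[-0.00015,0.00433,0,0,0,4],[-0.00015,0.00433,0,0,0,4],[0,0,0,0,0,0]]

```text
t: 29.2
tcp_pos: [0.5624, -0.3036, 0.124]
tool_rot: [0.994, 0.105, -0.0, -0.0]
force: [0.5, 2.1, 1.0]
finger_gap: 0.211
```

```bash
cat > ss.py <<'E'
from h import *
s=manip.sense();print(s["tcp_pos"],s["force"],s["ft_torque"],s["t"],s["finger_gap"])
X=s["tcp_pos"][:2]-post;print(np.linalg.norm(X),-np.arctan2(X@vf,X@uf))
E
python3 ss.py; python3 - <<'E'
from h import *
p=manip.snapshot("side");crop(p,"s_side.png",(240,160,350,300),5)
p=manip.snapshot("wrist");cv2.imwrite("pics/s_w.png",p["img"][:,:,::-1])
E
```

```text
[ 0.56242848 -0.30360316  0.123969  ] [0.54796377 2.0540092  0.95799555] [ 0.30925774 -0.06308902  0.01303758] 29.2 0.21073115035065287
0.06166328205650826 1.0860005823098295
```

View pics/s_side.png

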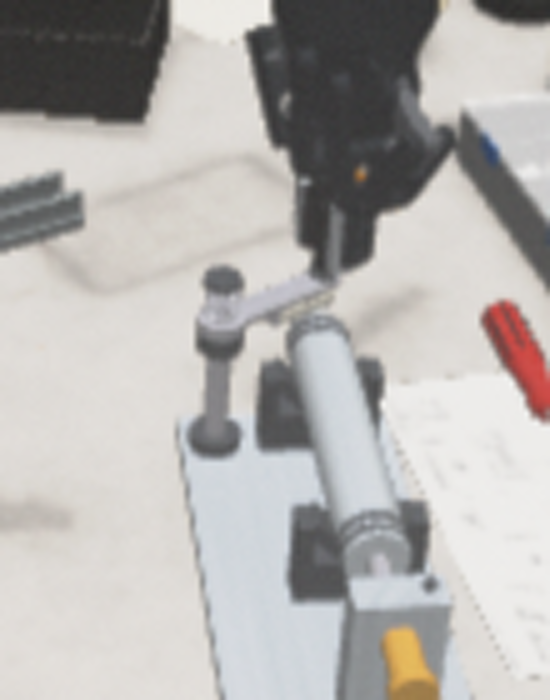

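View pics/s_w.png

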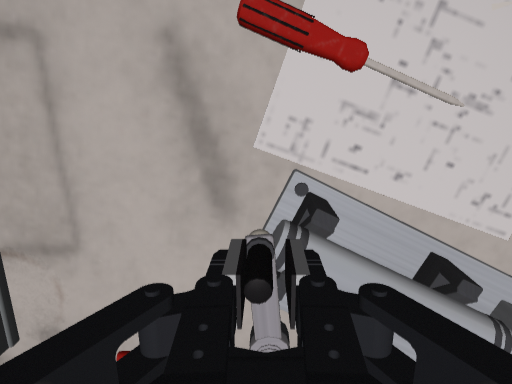

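The barrel's free end ends short of where the roller swings in, so the roller would shove the barrel along −x into the plunger. I'll back off, grip the knob, lift the strap against its spring and swing it over.

play_rows:
  steps:
    - [[0.00015,-0.00433,0,0,0,-4],[0.00015,-0.00433,0,0,0,-4],[0,0,0,0,0,0]]

```text
t: 29.68
tcp_pos: [0.5608, -0.2959, 0.124]
tool_rot: [0.985, 0.174, 0.0, 0.0]
force: [0.7, -0.9, 0.9]
finger_gap: 0.208
```

play_rows:
  steps:
    - [[0,0,0,0,0,0],[0,0,0,0,0,0],[0,0,0,0,0,0],[0,0,0,0,0,0]]
  fingers: 0
  squeeze: 60

```text
t: 30.18
tcp_pos: [0.5611, -0.2961, 0.1242]
tool_rot: [0.985, 0.174, 0.0, 0.001]
force: [1.1, -0.5, 1.4]
finger_gap: 0.118
```

```bash
python3 ss.py
```

```text
[ 0.56107563 -0.29613314  0.12415937] [ 1.13128548 -0.47233343  1.39755609] [-0.2509357  -0.09627997  0.00379303] 30.175 0.11769212595782103
0.062484257402989025 0.9643414797885369
```

play_rows:
  steps:
    - [[0,0,-0.0015,0,0,0],[0,0,-0.0015,0,0,0],[0,0,-0.0015,0,0,0],[0,0,-0.0015,0,0,0],[0,0,0,0,0,0]]

```text
t: 30.8
tcp_pos: [0.5604, -0.2955, 0.1296]
tool_rot: [0.985, 0.174, -0.0, -0.0]
force: [1.2, -2.9, -7.6]
finger_gap: 0.114
```

```bash
python3 ss.py;python3 - <<'E'
from h import *
p=manip.snapshot("side");crop(p,"t_side.png",(240,160,350,300),5)
E
```

```text
[ 0.56044698 -0.29553592  0.1296111 ] [ 1.22436191 -2.93781878 -7.5500091 ] [-0.40595724 -0.31863156  0.09376557] 30.8 0.11403556547940334
0.06210191326390259 0.9518479369538564
```

View pics/t_side.png

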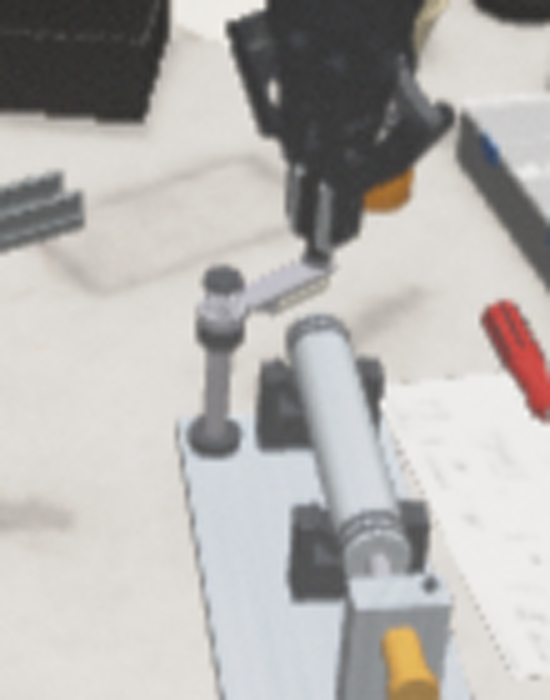

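play_rows:
  steps:
    - [[0,0,-0.001,0,0,0],[-0.00015,0.00433,0,0,0,4],[-0.00015,0.00433,0,0,0,4],[-0.00015,0.00433,0,0,0,4],[0,0,0,0,0,0]]

```text
t: 31.48
tcp_pos: [0.5638, -0.3081, 0.1307]
tool_rot: [0.998, 0.07, -0.0, -0.0]
force: [1.2, -2.2, -7.9]
finger_gap: 0.114
```

```bash
python3 ss.py;python3 - <<'E'
from h import *
p=manip.snapshot("side");crop(p,"u_side.png",(240,160,350,300),5)
E
```

```text
[ 0.56380986 -0.30811057  0.13071679] [ 1.19777035 -2.24342767 -7.87213148] [-0.35603086 -0.32111678  0.06453254] 31.475 0.11353137292287187
0.06217531019654923 1.1617056212104855
```

View pics/u_side.png

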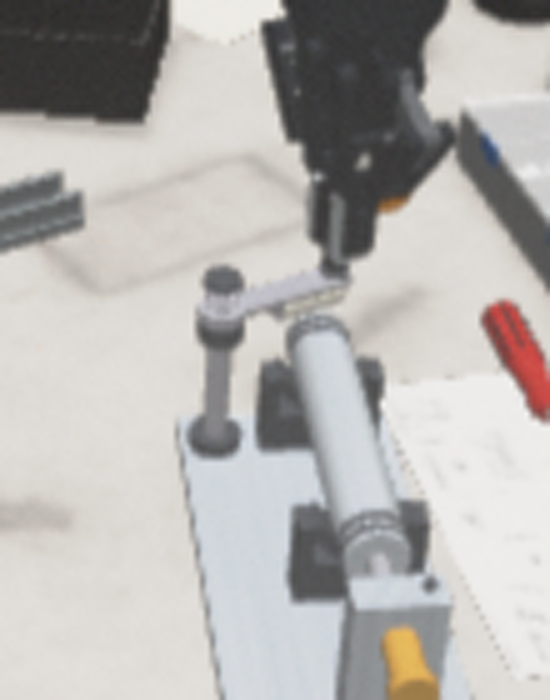

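play_rows:
  steps:
    - [[-0.00015,0.00433,0,0,0,4],[-0.00015,0.00433,0,0,0,4],[-0.00015,0.00433,0,0,0,4],[0,0,0,0,0,0]]

```text
t: 32.02
tcp_pos: [0.5645, -0.3213, 0.1309]
tool_rot: [0.999, -0.034, 0.0, 0.0]
force: [2.3, -2.7, -9.3]
finger_gap: 0.114
```

```bash
python3 ss.py;python3 - <<'E'
from h import *
p=manip.snapshot("side");crop(p,"v_side.png",(240,160,350,300),5)
E
```

```text
[ 0.56454071 -0.32126287  0.13091185] [ 2.27720811 -2.66638851 -9.2760561 ] [-0.47312089 -0.4349002   0.08698913] 32.025 0.11416287879722152
0.06231746222635207 1.373710434761226
```

View pics/v_side.png

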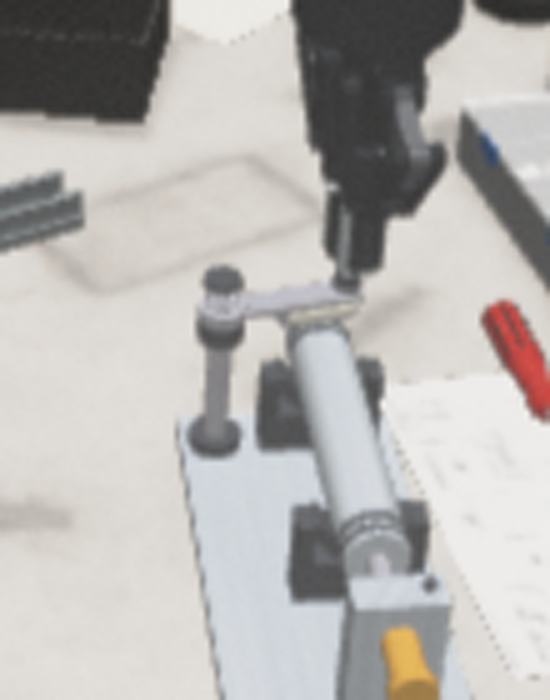

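play_rows:
  steps:
    - [[-0.00015,0.00433,0,0,0,4],[-0.00015,0.00433,0,0,0,4],[-0.00015,0.00433,0,0,0,4],[0,0.0015,0,0,0,1],[0,0,0,0,0,0]]

```text
t: 32.7
tcp_pos: [0.5622, -0.3354, 0.1311]
tool_rot: [0.989, -0.147, 0.001, 0.0]
force: [3.4, -3.2, -8.0]
finger_gap: 0.12
```

```bash
python3 ss.py
```

```text
[ 0.56217175 -0.3354441   0.13107761] [ 3.37728343 -3.23438107 -7.97775711] [-0.4254055  -0.72410508  0.101909  ] 32.7 0.12033522220976613
0.06247900904173439 1.604627745289437
```

play_rows:
  steps:
    - [[0,0,0.001,0,0,0],[0,0,0.001,0,0,0],[0,0,0.0005,0,0,0],[0,0,0,0,0,0]]

```text
t: 33.2
tcp_pos: [0.5621, -0.3355, 0.1286]
tool_rot: [0.989, -0.148, 0.0, 0.0]
force: [3.8, -2.3, -6.9]
finger_gap: 0.115
```

```bash
python3 ss.py
```

```text
[ 0.56210396 -0.33551933  0.12859212] [ 3.8336065  -2.31739718 -6.87645067] [-0.40540982 -0.81599047  0.1421445 ] 33.2 0.11526243792629946
0.062435825399822786 1.6060943497051003
```

play_rows:
  steps:
    - [[0,0,0.0005,0,0,0],[0,0,0.0005,0,0,0],[0,0,0,0,0,0]]

```text
t: 33.58
tcp_pos: [0.5621, -0.3356, 0.1277]
tool_rot: [0.989, -0.148, 0.001, 0.0]
force: [5.4, -2.2, -6.7]
finger_gap: 0.113
```

```bash
python3 ss.py
```

```text
[ 0.56208624 -0.33556104  0.12773281] [ 5.43348538 -2.19883869 -6.67843433] [-0.27931566 -0.90214523  0.11548252] 33.575 0.11278341723858303
0.06243094756578881 1.6068159087155627
```

play_rows:
  steps:
    - [[0,0,0.0005,0,0,0],[0,0,0.0005,0,0,0],[0,0,0,0,0,0]]

```text
t: 33.95
tcp_pos: [0.5621, -0.3356, 0.1274]
tool_rot: [0.989, -0.148, 0.001, 0.0]
force: [4.8, -0.3, -0.3]
finger_gap: 0.115
```

```bash
python3 ss.py
```

```text
[ 0.56214643 -0.33560151  0.12735322] [ 4.83154543 -0.26257547 -0.32223667] [-0.09376785 -0.75404789  0.06935502] 33.95 0.11467992156888729
0.06250028945251115 1.6071562882479657
```

play_rows:
  steps:
    - [[0,0,0,0,0,0],[0,0,0,0,0,0],[0,0,0,0,0,0],[0,0,0,0,0,0]]
  fingers: 0.45

```text
t: 34.45
tcp_pos: [0.5613, -0.3353, 0.1263]
tool_rot: [0.989, -0.148, -0.0, -0.0]
force: [-0.3, 0.8, -0.1]
finger_gap: 0.451
```

```bash
python3 ss.py; python3 - <<'E'
from h import *
p=manip.snapshot("wrist");cv2.imwrite("pics/w_w.png",p["img"][:,:,::-1])
p=manip.snapshot("side");crop(p,"w_side.png",(240,160,350,300),5)
E
```

```text
[ 0.56128898 -0.33530477  0.12631909] [-0.30852974  0.80373237 -0.07358969] [0.01860946 0.02598586 0.0227939 ] 34.45 0.4508416857713167
0.06159362518059188 1.6065892312909893
```

View pics/w_w.png

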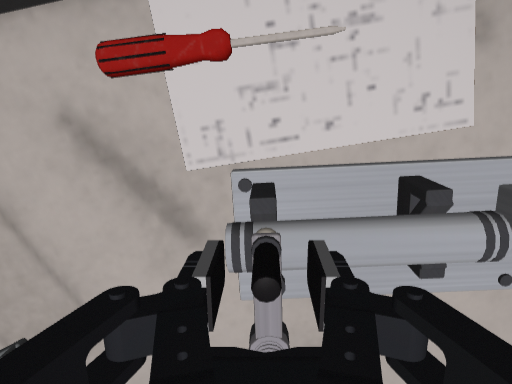

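View pics/w_side.png

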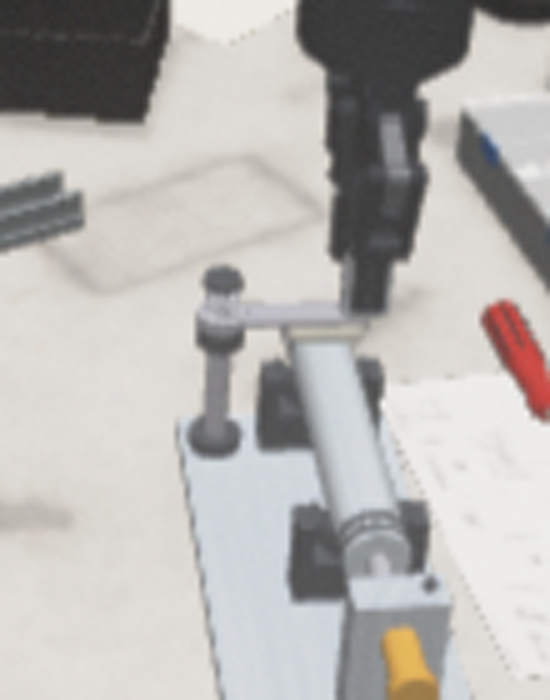

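The strap lies across the barrel with its roller on top, and the fingers are open and clear. Retreat upward.

play_rows:
  steps:
    - [[0,0,-0.01,0,0,0],[0,0,-0.02,0,0,0],[0,0,-0.03,0,0,0],[0,0,-0.04,0,0,0],[0,0,-0.04,0,0,0],[-0.05,0,0,0,0,0],[-0.05,0,0,0,0,0],[-0.05,0,0,0,0,0],[0,0,0,0,0,0],[0,0,0,0,0,0]]

```text
t: 35.8
tcp_pos: [0.419, -0.2925, 0.2675]
tool_rot: [0.989, -0.148, 0.001, 0.001]
force: [0.0, -0.2, -0.3]
finger_gap: 0.444
```

```bash
python3 - <<'E'
from h import *
s=manip.sense();print(s["tcp_pos"],s["force"],s["t"])
for n in ["top","side","wrist"]:
  p=manip.snapshot(n)
  if n=="wrist": cv2.imwrite("pics/x_w.png",p["img"][:,:,::-1]);continue
  crop(p,f"x_{n}.png",(230,110,400,240) if n=="top" else (220,160,350,310),4.5)
  for l in ["strap_knob","flux_jar","driver_red","side_cutters"]:
    z={"strap_knob":.1305,"flux_jar":0,"driver_red":.01,"side_cutters":.005}[l]
    for u,c in pp(l,p)[:1]:
      X=at(p,u,z);print(n,l,X.round(3),round(c,2))
      if l=="strap_knob": d=X[:2]-post;print("th",-np.arctan2(d@vf,d@uf),np.linalg.norm(d))
E
```

```text
[ 0.41904675 -0.29251588  0.26750799] [ 0.02220026 -0.18174425 -0.26368768] 35.8
top strap_knob [ 0.57  -0.337  0.131] 0.59
th 1.5886828213046706 0.07048115267920957
top flux_jar [ 0.678 -0.118  0.   ] 0.71
top driver_red [ 0.67  -0.342  0.01 ] 0.68
top side_cutters [ 0.37  -0.267  0.005] 0.44
side strap_knob [ 0.567 -0.326  0.131] 0.73
th 1.4446218276904048 0.06511029321886266
side flux_jar [ 0.675 -0.117  0.   ] 0.63
side driver_red [ 0.659 -0.361  0.01 ] 0.68
side side_cutters [ 0.371 -0.276  0.005] 0.49
```

View pics/x_top.png

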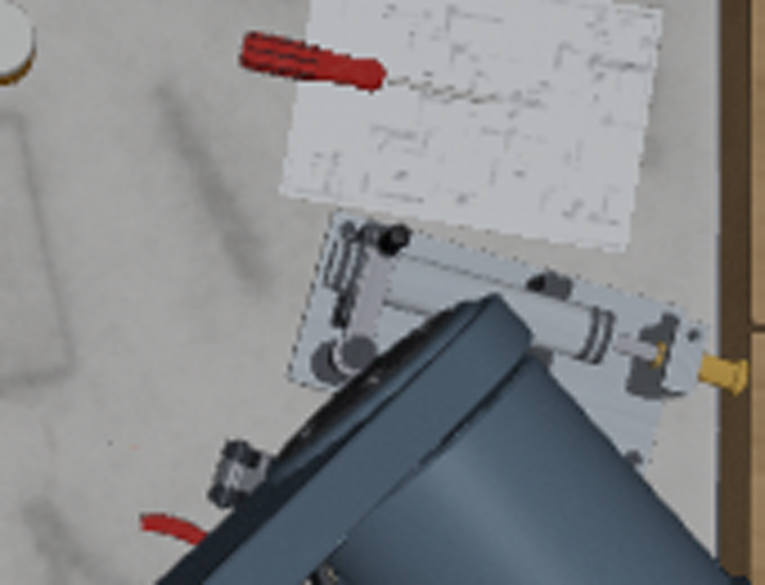

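View pics/x_side.png

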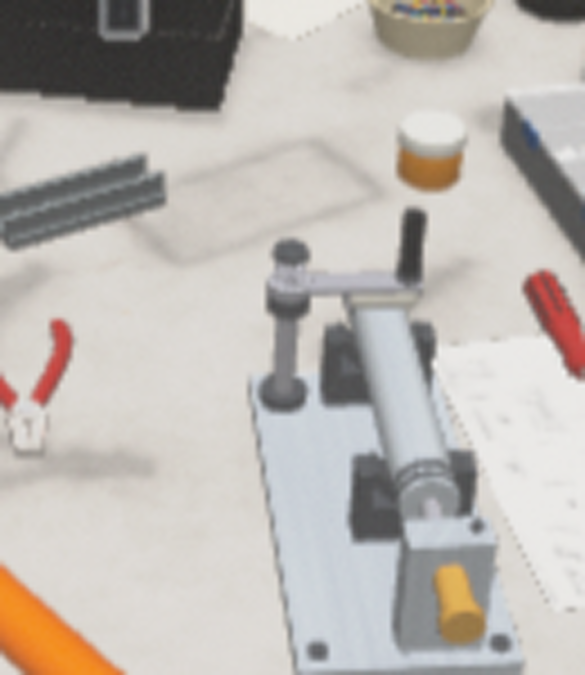

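View pics/x_w.png

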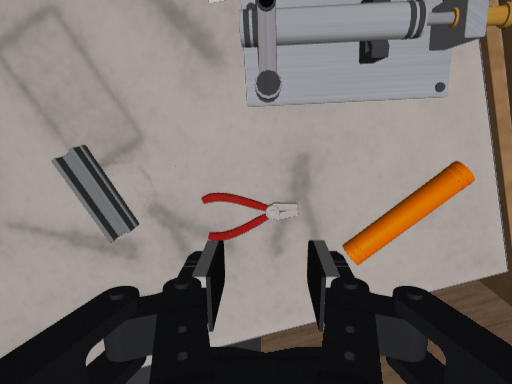

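Pin tip meets the barrel face, the strap is across, and the bystanders are where they were. Handing in.

```bash
python3 -c "
from station import manip
print(manip.sign_off())"
```

```text
the job is handed in; nothing more can be done
None
```

The barrel lies in both V-blocks bearing on the plunger, the strap is across it at its stop, and the job was handed in at about 36 s of the 72 s allowed.

- **Seating and plunger:** I slid the barrel with its weight carried by the gripper so V-block friction would not mask the plunger. First touch read about 1.5 N. I pressed about 1 mm further to about 3.4 N, then lowered it and let go. The reading rose to 4.6 N while lowering, part of it friction, against the 7 N limit.
- **Strap:** It was swung from about 0.2 rad. At about 1.1 rad the roller came up against the barrel's free end and the wrist showed about 2 N. Pushing on from there would have driven the barrel into the plunger. I backed off, gripped the knob, lifted the strap about 6 mm against its spring and swung it over. I then lowered it onto the barrel, so the roller was set down rather than ridden up.

**Last checks**
- The tool read 1.61 rad just before release.
- When I lowered the strap, the roughly 7 N spring load passed from the gripper to the barrel.
- The final pictures show the strap square across the barrel, the pin against its face, and the robot touching nothing.
- The jar, screwdriver and cutters look where they started; the networks' fixes differ by up to about 25 mm for the cutters in the side view, but they do not look moved.
- The network's knob position disagreed between views (1.59 rad from the top, 1.44 from the side). I trust the tool reading and the pictures over the side figure.
- I could not measure the final plunger or roller force on the barrel directly once I had let go.

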